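# Make up a weighed load of waste cartons on the trip scale and lock it again

## Robot

A 6-joint arm with a two-finger parallel gripper is mounted at the origin on a cart in front of the work surface, level with it; the furniture and walls round the work are solid. World frame = base frame: x ahead of the robot, y to its left, z up, the work surface at z = 0. Lengths are in m, angles in degrees, forces in N, time in s.
With the tool pointing down it reaches from about 0.35 to 0.875 m from the base axis. Payload 4.2 kg.
Tool frame: the origin (TCP) lies between the finger pads; the fingertips stand 14 mm ahead of it and the grasp point (between the pads) lies 5 mm behind it; z points along the fingers, y is the line along which they close (so a half turn about z gives the same grasp; the last joint's range is limited). The gripper opens to 87 mm and grips with 3 to 60 N. Pads are 19 mm wide; open, the fingers measure 117 mm over their backs; the gripper's body (75 mm by 190 mm) begins 51 mm behind the grasp point.
Start: joints at [-61.272, 22.042, 0.453, 0, -68.411, -14.817], TCP at [0.15, -0.607, 0.201] pointing down, gripper open.
Joint ranges: [-179.83, 179.83], [-69.29, 118.12], [-61.27, 80.66], [-181.25, 117.63], [-171.15, -9.14], [-177.46, 177.46]. Speed limits (degrees/s): [159.86, 159.86, 180, 180, 180, 180].

## Interface

Orientations are given as a 3x3 rotation matrix whose columns are the frame's x, y, z axes.
In Python, from station import * gives the robot as it stands. The module is installed in compiled form; this text tells all that it offers.
- The arm moves only by the tool play_rows, never from a script. Its argument "steps" is a list of rows, each an object of numbers: "ax", "ay", "az": the turn, a rotation vector about the tool's x, y, z in degrees; "dx", "dy", "dz": the shift along the tool's x, y, z in mm; "claw": the finger opening in mm, from 0 to 87. A call has 1 to 20 rows; each row shifts and turns the commanded pose from where the row before left it, along the tool's axes as they then stand; what a row does not reach is not made up. A row lasts 1/10 s, in which the tool goes at most 50 mm and 8.59 degrees, less where a joint would pass 70% of its speed; a pose out of reach is approached as far as the arm can. A call with a gripper value outside its range is refused whole. The fingers move at their own pace and stop on an object; the grip force is fixed at half the most. Time passes only in rows, so rows that do not move let the fingers close. It gives the time, the measured TCP pose, the force, the opening and the grip force at its end, in the units of the state.
- sense(): the state, without advancing time (a new reading comes with each control period).
- capture(name): name is "scene" or "top" or "wrist"; returns a dict with "frame" (420x560x3 uint8, blue, green, red), "range_z" (420x560 float32, m along the optical axis (not along the pixel's ray), 0 where there is no reading), "fx", "fy", "cx", "cy" (pixels), "k1" (the pictures are not rectified: a ray, as slopes to the right and down, at radius r is drawn at 1 + k1 r^2 times it, then the intrinsics apply), "xyz" and "rotation" of the camera in the world. Camera axes: x right, y down, z forward; pixel columns grow to the right and rows downward; lengths in m; the calibration is good to about 2 mm. A picture is of the moment at which its call begins.
- finish_job(): hands the job in; it is judged then, once.
The state is a dict: "time_s": time; "joints": joint angles; "joint_velocities": joint speeds; "effort": joint torques, N m; "tcp_pos": TCP position; "ee_rot": TCP orientation; "wrist_force": force on the tool from outside, world axes, zero at the start; "moment": the same for the moment, N m; "gripper_width": opening from 0.0 (shut) to 1.0 (fully open); "gripper_force": force on a finger pad.
Only numpy, scipy, OpenCV 4.12 (cv2) and the standard library are available. Lean on these libraries where they do the work, as an engineer would, in place of code of your own. Each camera call takes 0.05 s, during which the arm holds its last target. There are 200 camera calls.

## Task

The expired lancet cartons go for incineration in weighed loads. Draw the flat lock blade out of the trip scale and put it aside on the bench; then put the cartons one by one into the bucket until their weight trips it and it dumps the load into its tray by itself, swing the bucket back upright and put any cartons that are left into it as the start of the next load. Finally slide the lock blade fully home again through the keeper slot, over the bucket's tail, so that the bucket stays upright; do not push the bucket over yourself, put no carton into the tray by hand, and leave the other things on the bench where they are.

Things in the scene. Friction and masses are not known exactly. Their poses are not given: they have to be found in the camera images.
- trip_scale: Fixed bench unit: grey cheeks carrying the bucket, steel tray, lock keeper. Origin on the bench under the pivot, z up; local y points the way the bucket tips, to the tray; x along the trough. Pivot axis along x, 175 mm high. Cheeks at x = +-113 mm, 197 mm high. Under the keeper are two posts and a 90 mm wide foot reaching to y = -165 mm.
- tray_middle (a point): Middle of the tray's floor (scale local 0, 104, 3 mm; axes as trip_scale). The tray is 208 x 166 mm inside (x, y), walls 62 mm high.
- bucket (a joint): Tilt of the bucket, rad: 0 upright on its rear stop, 1.75 fully tipped. Tail-heavy when empty: as a rule two cartons do not trip it and the third does. It then falls over in about 1.5 s and stays tipped, resting stably, until swung back; that takes about 1 N at the tail, down to about 0.7, from where it falls back to 0 by itself.
- bucket_floor (a point): Centre of the trough's inner floor; turns with the bucket, axes as trip_scale when upright, then at scale local (0, 36, 180) mm. Inside 200 mm long (x), floor 54 mm wide (y); long walls lean out at 45 degrees, the front (+y) one 42 mm high, the rear one 32 mm. Takes three cartons in a row, 60 mm sides along x, 44 mm sides across, centres at x = -66, 0, 66 mm.
- tail_end (a point): Top middle of the staple, a steel bridge (72 mm in x, 14 mm thick in y) at the end of the bucket's tail; upright at scale local (0, -96, 203) mm, its opening (60 mm wide, 177 to 197 mm high) in line with the keeper slot. Tipped, the tail stands up, the staple about 0.265 m high, over the tray's near edge: push it back from its tray side along its arc round the pivot.
- keeper_mouth (a point): Outer edge of the keeper's flared mouth, at slot centre: scale local (0, -165, 184) mm. Behind it the slot, 46 mm wide (x) and 8 mm high (sill at 180, bridge at 188 mm), runs along +y from local y = -153 to -118 mm. Mouth outside about 66 x 30 mm, up to 200 mm high.
- lock_blade: Loose flat steel blade 38 x 130 x 4 mm (x, y, z), 0.14 kg, with an upright black grip on top, 12 mm thick (x), 40 mm long (y -65 to -25 mm), top at 43 mm. Origin: middle of the underside; narrowed tip at y = +65 mm. Home: y axis along the scale's y, lying on the sill, grip's front edge against the keeper's mouth: origin at scale local (0, -141, 180) mm; it starts there.
- carton_1: Lancet carton, a closed white box with a green band, 44 x 60 x 46 mm (x, y, z), about 0.09 kg. Origin at the middle of its underside. There are three to five; absent ones read None from the start.
- carton_2: Lancet carton, a closed white box with a green band, 44 x 60 x 46 mm (x, y, z), about 0.09 kg. Origin at the middle of its underside. There are three to five; absent ones read None from the start.
- carton_3: Lancet carton, a closed white box with a green band, 44 x 60 x 46 mm (x, y, z), about 0.09 kg. Origin at the middle of its underside. There are three to five; absent ones read None from the start.
- carton_4: Lancet carton, a closed white box with a green band, 44 x 60 x 46 mm (x, y, z), about 0.09 kg. Origin at the middle of its underside. There are three to five; absent ones read None from the start.
- carton_5: Lancet carton, a closed white box with a green band, 44 x 60 x 46 mm (x, y, z), about 0.09 kg. Origin at the middle of its underside. There are three to five; absent ones read None from the start.
- petri_1: Two stacked petri dishes, 59 mm across, 30 mm high; leave alone.
- label_roll: Roll of labels, 59 mm across, 34 mm high; leave alone.
- timer: Bench timer, 66 x 62 x 20 mm; leave alone.
- calculator: Calculator, 108 x 66 x 12 mm; leave alone.

How it is judged (in metres and radians):
On the way, in this order (a step that is already met when the one before it is completed fails the run):
1. the lock blade is out of the keeper (distance between lock_blade and keeper_mouth above 0.08 m), for 0.2 s.
2. the bucket has tripped and at least two cartons lie in the tray (value of joint bucket above 1.4 rad and (((x of carton_1 in the frame of trip_scale between -0.108 and 0.108 m and y of carton_1 in the frame of trip_scale between 0.016 and 0.192 m and z of carton_1 in the frame of trip_scale between -0.01 and 0.14 m) and (x of carton_2 in the frame of trip_scale between -0.108 and 0.108 m and y of carton_2 in the frame of trip_scale between 0.016 and 0.192 m and z of carton_2 in the frame of trip_scale between -0.01 and 0.14 m)) or ((x of carton_1 in the frame of trip_scale between -0.108 and 0.108 m and y of carton_1 in the frame of trip_scale between 0.016 and 0.192 m and z of carton_1 in the frame of trip_scale between -0.01 and 0.14 m) and (x of carton_3 in the frame of trip_scale between -0.108 and 0.108 m and y of carton_3 in the frame of trip_scale between 0.016 and 0.192 m and z of carton_3 in the frame of trip_scale between -0.01 and 0.14 m)) or ((x of carton_1 in the frame of trip_scale between -0.108 and 0.108 m and y of carton_1 in the frame of trip_scale between 0.016 and 0.192 m and z of carton_1 in the frame of trip_scale between -0.01 and 0.14 m) and (x of carton_4 in the frame of trip_scale between -0.108 and 0.108 m and y of carton_4 in the frame of trip_scale between 0.016 and 0.192 m and z of carton_4 in the frame of trip_scale between -0.01 and 0.14 m)) or ((x of carton_1 in the frame of trip_scale between -0.108 and 0.108 m and y of carton_1 in the frame of trip_scale between 0.016 and 0.192 m and z of carton_1 in the frame of trip_scale between -0.01 and 0.14 m) and (x of carton_5 in the frame of trip_scale between -0.108 and 0.108 m and y of carton_5 in the frame of trip_scale between 0.016 and 0.192 m and z of carton_5 in the frame of trip_scale between -0.01 and 0.14 m)) or ((x of carton_2 in the frame of trip_scale between -0.108 and 0.108 m and y of carton_2 in the frame of trip_scale between 0.016 and 0.192 m and z of carton_2 in the frame of trip_scale between -0.01 and 0.14 m) and (x of carton_3 in the frame of trip_scale between -0.108 and 0.108 m and y of carton_3 in the frame of trip_scale between 0.016 and 0.192 m and z of carton_3 in the frame of trip_scale between -0.01 and 0.14 m)) or ((x of carton_2 in the frame of trip_scale between -0.108 and 0.108 m and y of carton_2 in the frame of trip_scale between 0.016 and 0.192 m and z of carton_2 in the frame of trip_scale between -0.01 and 0.14 m) and (x of carton_4 in the frame of trip_scale between -0.108 and 0.108 m and y of carton_4 in the frame of trip_scale between 0.016 and 0.192 m and z of carton_4 in the frame of trip_scale between -0.01 and 0.14 m)) or ((x of carton_2 in the frame of trip_scale between -0.108 and 0.108 m and y of carton_2 in the frame of trip_scale between 0.016 and 0.192 m and z of carton_2 in the frame of trip_scale between -0.01 and 0.14 m) and (x of carton_5 in the frame of trip_scale between -0.108 and 0.108 m and y of carton_5 in the frame of trip_scale between 0.016 and 0.192 m and z of carton_5 in the frame of trip_scale between -0.01 and 0.14 m)) or ((x of carton_3 in the frame of trip_scale between -0.108 and 0.108 m and y of carton_3 in the frame of trip_scale between 0.016 and 0.192 m and z of carton_3 in the frame of trip_scale between -0.01 and 0.14 m) and (x of carton_4 in the frame of trip_scale between -0.108 and 0.108 m and y of carton_4 in the frame of trip_scale between 0.016 and 0.192 m and z of carton_4 in the frame of trip_scale between -0.01 and 0.14 m)) or ((x of carton_3 in the frame of trip_scale between -0.108 and 0.108 m and y of carton_3 in the frame of trip_scale between 0.016 and 0.192 m and z of carton_3 in the frame of trip_scale between -0.01 and 0.14 m) and (x of carton_5 in the frame of trip_scale between -0.108 and 0.108 m and y of carton_5 in the frame of trip_scale between 0.016 and 0.192 m and z of carton_5 in the frame of trip_scale between -0.01 and 0.14 m)) or ((x of carton_4 in the frame of trip_scale between -0.108 and 0.108 m and y of carton_4 in the frame of trip_scale between 0.016 and 0.192 m and z of carton_4 in the frame of trip_scale between -0.01 and 0.14 m) and (x of carton_5 in the frame of trip_scale between -0.108 and 0.108 m and y of carton_5 in the frame of trip_scale between 0.016 and 0.192 m and z of carton_5 in the frame of trip_scale between -0.01 and 0.14 m)))), for 0.2 s.
3. the bucket has been swung back upright (value of joint bucket below 0.06 rad), for 0.3 s.
4. the lock blade is home in the keeper, the bucket upright (value of joint bucket below 0.1 rad and y of lock_blade in the frame of trip_scale above -0.152 m and x of lock_blade in the frame of trip_scale between -0.008 and 0.008 m and z of lock_blade in the frame of trip_scale between 0.175 and 0.192 m and angle between the y axis of lock_blade and the y axis of trip_scale, either way round below 0.12 rad), for 0.3 s.
At the end, for the whole second after the job is handed in: Every carton lies in the tray or in the bucket, the bucket is upright (within 0.1 rad) and the lock blade is in the keeper slot, within 12 mm of home and straight; all at rest (all of step 4 and ((x of carton_1 in the frame of trip_scale between -0.108 and 0.108 m and y of carton_1 in the frame of trip_scale between 0.016 and 0.192 m and z of carton_1 in the frame of trip_scale between -0.01 and 0.14 m) or (x of carton_1 in the frame of bucket_floor between -0.102 and 0.102 m and y of carton_1 in the frame of bucket_floor between -0.06 and 0.065 m and z of carton_1 in the frame of bucket_floor between -0.01 and 0.08 m)) and ((x of carton_2 in the frame of trip_scale between -0.108 and 0.108 m and y of carton_2 in the frame of trip_scale between 0.016 and 0.192 m and z of carton_2 in the frame of trip_scale between -0.01 and 0.14 m) or (x of carton_2 in the frame of bucket_floor between -0.102 and 0.102 m and y of carton_2 in the frame of bucket_floor between -0.06 and 0.065 m and z of carton_2 in the frame of bucket_floor between -0.01 and 0.08 m)) and ((x of carton_3 in the frame of trip_scale between -0.108 and 0.108 m and y of carton_3 in the frame of trip_scale between 0.016 and 0.192 m and z of carton_3 in the frame of trip_scale between -0.01 and 0.14 m) or (x of carton_3 in the frame of bucket_floor between -0.102 and 0.102 m and y of carton_3 in the frame of bucket_floor between -0.06 and 0.065 m and z of carton_3 in the frame of bucket_floor between -0.01 and 0.08 m)) and ((x of carton_4 in the frame of trip_scale between -0.108 and 0.108 m and y of carton_4 in the frame of trip_scale between 0.016 and 0.192 m and z of carton_4 in the frame of trip_scale between -0.01 and 0.14 m) or (x of carton_4 in the frame of bucket_floor between -0.102 and 0.102 m and y of carton_4 in the frame of bucket_floor between -0.06 and 0.065 m and z of carton_4 in the frame of bucket_floor between -0.01 and 0.08 m)) and ((x of carton_5 in the frame of trip_scale between -0.108 and 0.108 m and y of carton_5 in the frame of trip_scale between 0.016 and 0.192 m and z of carton_5 in the frame of trip_scale between -0.01 and 0.14 m) or (x of carton_5 in the frame of bucket_floor between -0.102 and 0.102 m and y of carton_5 in the frame of bucket_floor between -0.06 and 0.065 m and z of carton_5 in the frame of bucket_floor between -0.01 and 0.08 m)) and linear speed of each of carton_1, carton_2, carton_3, carton_4, carton_5, lock_blade below 0.02 m/s); the robot touches nothing.
It fails at once if a carton is held over or put into the tray by the gripper ((contact force between the fingers and carton_1 above 0.5 N and x of carton_1 in the frame of trip_scale between -0.115 and 0.115 m and y of carton_1 in the frame of trip_scale between 0.105 and 0.2 m) or (contact force between the fingers and carton_2 above 0.5 N and x of carton_2 in the frame of trip_scale between -0.115 and 0.115 m and y of carton_2 in the frame of trip_scale between 0.105 and 0.2 m) or (contact force between the fingers and carton_3 above 0.5 N and x of carton_3 in the frame of trip_scale between -0.115 and 0.115 m and y of carton_3 in the frame of trip_scale between 0.105 and 0.2 m) or (contact force between the fingers and carton_4 above 0.5 N and x of carton_4 in the frame of trip_scale between -0.115 and 0.115 m and y of carton_4 in the frame of trip_scale between 0.105 and 0.2 m) or (contact force between the fingers and carton_5 above 0.5 N and x of carton_5 in the frame of trip_scale between -0.115 and 0.115 m and y of carton_5 in the frame of trip_scale between 0.105 and 0.2 m)).
It fails at once if the bucket is pushed over by the fingers with fewer than three cartons in it (contact force between the fingers and bucket above 4 N and velocity of joint bucket above 0.3 rad/s and value of joint bucket between 0.1 and 0.9 rad and not (distance between each of carton_1, carton_2, carton_3 and bucket_floor below 0.11 m or distance between each of carton_1, carton_2, carton_4 and bucket_floor below 0.11 m or distance between each of carton_1, carton_2, carton_5 and bucket_floor below 0.11 m or distance between each of carton_1, carton_3, carton_4 and bucket_floor below 0.11 m or distance between each of carton_1, carton_3, carton_5 and bucket_floor below 0.11 m or distance between each of carton_1, carton_4, carton_5 and bucket_floor below 0.11 m or distance between each of carton_2, carton_3, carton_4 and bucket_floor below 0.11 m or distance between each of carton_2, carton_3, carton_5 and bucket_floor below 0.11 m or distance between each of carton_2, carton_4, carton_5 and bucket_floor below 0.11 m or distance between each of carton_3, carton_4, carton_5 and bucket_floor below 0.11 m)).
It fails at once if a bystander is pushed more than 3 cm (distance of any of petri_1, label_roll, timer, calculator from where it was at the start of the episode above 0.03 m).
Of carton_1, carton_2, carton_3, carton_4, carton_5 only 3 to 5 are there at a start; the rules pass over those that are not, and their reading is None.
At some moment in a run one of carton_1, carton_2, carton_3, carton_4, carton_5, lock_blade may be knocked a few centimetres aside while the robot is not near it.
Once in a run the grip may slacken for a moment while it holds something.
It also fails if it takes over 210 s, if anything falls off the work surface, if the arm or the gripper's body presses on something with over 40 N, if the wrist force passes 120 N, or if a joint passes its speed limit or range.

## Working session

There is one attempt and no reset: what is moved stays moved. The work goes in short steps, Python scripts to look and compute and a tool call to move; the robot and the scene stay as the last step left them, time stands still between calls to the robot, and variables do not carry over. Pictures are saved under pics/ and viewed, at most 14 in all, crops included, and the job is handed in when it is done.

Besides the shell and the picture viewer there is one more tool, called after "Request:" as name([rows], argument=value, ...), one row to a line, values as JSON. play_rows: Moves the arm, as the interface text tells. Its arguments: {"type":"object","properties":{"steps":{"type":"array"}},"required":["steps"]}

```bash
mkdir -p pics; cat > h.py <<'E'
import numpy as np, cv2
from station import *
def cam(n,save=None):
    c=capture(n)
    if save: cv2.imwrite('pics/'+save,c['frame'])
    return c
def cloud(c):
    h,w=c['range_z'].shape
    u,v=np.meshgrid(np.arange(w),np.arange(h))
    K=np.array([[c['fx'],0,c['cx']],[0,c['fy'],c['cy']],[0,0,1]])
    p=cv2.undistortPoints(np.stack([u,v],-1).reshape(-1,1,2).astype(float),K,np.array([c['k1'],0,0,0.])).reshape(h,w,2)
    z=c['range_z'].astype(float)
    P=np.dstack([p[...,0]*z,p[...,1]*z,z])
    W=P@np.array(c['rotation']).T+np.array(c['xyz'])
    W[z<=0]=np.nan
    return W
E
python3 - <<'E'
from h import *
s=sense(); print(s)
for n in ['scene','top']:
    c=cam(n,n+'0.png'); print(n,c['xyz'],np.round(c['rotation'],3).tolist(),c['fx'],c['k1'])
E
```

```text
{'time_s': 0.0, 'joints': array([-6.12707056e+01,  2.20907603e+01,  3.80796387e-01, -2.66978968e-02,
       -6.84123671e+01, -1.48184060e+01]), 'joint_velocities': array([-0.06039455, -0.02144042,  0.09422068, -0.03020079,  0.04291429,
        0.0654796 ]), 'effort': array([ 9.86975579e-05, -3.90664566e+01,  1.87405050e+01,  4.21971112e+00,
        1.10343355e-02, -1.68953329e-04]), 'tcp_pos': array([ 0.15012816, -0.60603734,  0.19947256]), 'ee_rot': array([[-9.70712084e-01, -2.40244944e-01, -6.46309435e-04],
       [-2.40245779e-01,  9.70709862e-01,  2.08048460e-03],
       [ 1.27553036e-04,  2.17482465e-03, -9.99997627e-01]]), 'wrist_force': array([-0.08778782, -0.30873286,  0.84752372]), 'moment': array([-0.04767592,  0.01588949,  0.00398791]), 'gripper_force': 0.0, 'gripper_width': 0.9990167166887243}
scene [-0.2177679   0.27954531  1.13184177] [[-0.536, -0.623, 0.569], [-0.844, 0.392, -0.366], [0.005, -0.677, -0.736]] 474.78348941639797 -0.16878419280386386
top [ 0.34075015 -0.22602692  1.53617485] [[-0.023, -0.988, 0.156], [-1.0, 0.022, -0.006], [0.002, -0.156, -0.988]] 543.3964980171346 -0.06536700929999252
```

View pics/scene0.png

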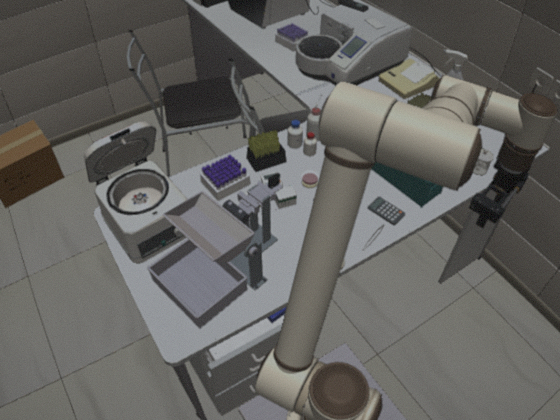

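View pics/top0.png

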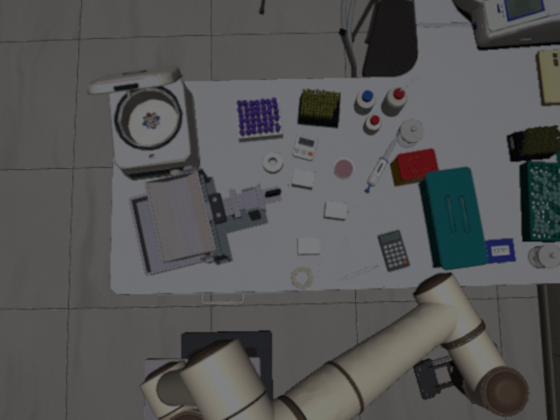

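```bash
python3 - <<'E'
from h import *
c=cam('top'); W=cloud(c); np.save('W0.npy',W)
im=cv2.convertScaleAbs(c['frame'],alpha=1.6)
cv2.imwrite('pics/topcrop.png',cv2.resize(im[130:295,110:360],None,fx=3.2,fy=3.2,interpolation=cv2.INTER_CUBIC))
for u,v in [(303,178),(336,211),(309,246),(305,147),(343,168),(272,162),(302,278),(393,250),(272,193),(255,214),(245,200),(218,208),(220,250),(180,220)]:
    print((u,v),np.round(W[v,u],3))
m=(W[...,2]>0.13)&(W[...,2]<0.3)&(W[...,0]>0.2)&(W[...,1]>-0.3)
cv2.imwrite('pics/hmap.png',0*im)
E
```

```text
(303, 178) [ 0.64  -0.293  0.044]
(336, 211) [ 0.546 -0.382  0.037]
(309, 246) [ 0.449 -0.304  0.048]
(305, 147) [ 0.737 -0.303  0.015]
(343, 168) [ 0.669 -0.407  0.033]
(272, 162) [ 0.698 -0.206  0.002]
(302, 278) [ 0.364 -0.284 -0.003]
(393, 250) [ 0.435 -0.542  0.01 ]
(272, 193) [ 0.569 -0.208  0.22 ]
(255, 214) [ 0.531 -0.161  0.128]
(245, 200) [ 0.558 -0.139  0.191]
(218, 208) [ 0.538 -0.073  0.201]
(220, 250) [ 0.439 -0.068  0.124]
(180, 220) [0.513 0.026 0.178]
```

View pics/topcrop.png

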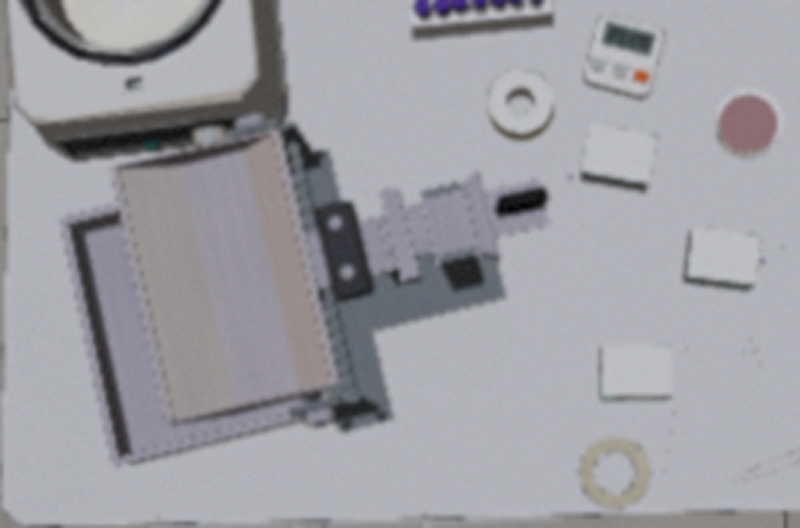

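```bash
python3 - <<'E'
from h import *
W=np.load('W0.npy'); x,y,z=W[...,0],W[...,1],W[...,2]
def rect(m,name):
    m=cv2.morphologyEx(m.astype(np.uint8),cv2.MORPH_OPEN,np.ones((2,2)))
    n,l,st,_=cv2.connectedComponentsWithStats(m)
    for i in range(1,n):
        if st[i,4]<25: continue
        p=W[l==i]; r=cv2.minAreaRect((p[:,:2]*1000).astype(np.float32))
        print(name,st[i,4],'c',np.round(r[0],1),'s',np.round(r[1],1),'a',round(r[2],1),'z',np.round(np.percentile(p[:,2],[5,50,95]),3))
roi=(x>0.3)&(x<0.8)&(y>-0.6)&(y<0.25)
rect(roi&(z>.165)&(z<.235)&(x<.67),'high')
rect(roi&(z>.205)&(z<.235)&(y<-.17),'grip')
rect(roi&(z>.035)&(z<.06)&(y<-.22),'carton')
rect(roi&(z>.006)&(z<.035)&(y<-.15),'low')
# trough floor flat
rect(roi&(abs(z-.180)<.004)&(y>-.03),'floor')
E
```

```text
high 6379 c [516.2 -61.4] s [292.9 286.7] a 73.4 z [nan nan nan]
grip 87 c [ 582.6 -220.2] s [25.3 63.9] a 50.8 z [0.053 0.215 0.221]
carton 52 c [ 778.9 -494.3] s [46.2 16.5] a 82.3 z [0.02  0.046 0.062]
carton 42 c [ 742.3 -583.6] s [41.8  9.1] a 48.5 z [0.032 0.046 0.063]
carton 344 c [ 641.7 -296.3] s [61.4 49.5] a 78.8 z [0.012 0.044 0.051]
carton 353 c [ 547.2 -385.1] s [65.5 47. ] a 83.4 z [0.009 0.045 0.05 ]
carton 364 c [ 448.6 -306.9] s [61.7 41.9] a 88.9 z [nan nan nan]
low 40 c [ 775.7 -492.2] s [39.1 10.3] a 80.3 z [nan nan nan]
low 456 c [ 675.1 -534.7] s [ 48.8 195.9] a 55.1 z [-0.003  0.021  0.032]
low 90 c [ 767.2 -196.3] s [ 6.5 88.9] a 7.1 z [-0.003  0.011  0.026]
low 479 c [ 734.5 -303.3] s [62.3 64.5] a 72.8 z [0.001 0.016 0.022]
low 132 c [ 687.6 -199.7] s [57.9 37. ] a 13.1 z [-0.003  0.03   0.037]
low 340 c [ 673.8 -413.5] s [48.3 65.9] a 31.3 z [nan nan nan]
low 50 c [ 681.2 -227.9] s [17.3 31.7] a 81.7 z [-0.004  0.03   0.038]
low 57 c [ 643.9 -554.3] s [58.  11.1] a 18.2 z [0.002 0.026 0.04 ]
low 755 c [ 431.5 -546.8] s [105.7  70.4] a 13.7 z [nan nan nan]
low 239 c [ 362.9 -285.6] s [49.1 59.1] a 57.3 z [nan nan nan]
floor 1325 c [518.   13.3] s [201.5  58.4] a 14.1 z [nan nan nan]
```

```bash
cat >> h.py <<'E'
ORG=np.array([.5268,-.0216]); YAW=14.1
def loc2w(x,y):  # scale local mm -> world m
    a=np.radians(YAW); return ORG+np.array([x*np.cos(a)-y*np.sin(a),x*np.sin(a)+y*np.cos(a)])/1000
def w2loc(p):
    a=np.radians(YAW); d=np.asarray(p)[...,:2]-ORG
    return np.stack([d[...,0]*np.cos(a)+d[...,1]*np.sin(a),-d[...,0]*np.sin(a)+d[...,1]*np.cos(a)],-1)*1000
def go(xyz,psi=None):
    s=sense(); R=np.array(s['ee_rot']); d=R.T@(np.array(xyz)-s['tcp_pos'])*1000
    p0=np.degrees(np.arctan2(R[1,0],R[0,0]))
    az=0 if psi is None else -((psi-p0+180)%360-180)
    print('t',round(s['time_s'],1),'tcp',np.round(s['tcp_pos'],4),'psi',round(p0,2),'tilt',np.round(np.degrees(R[:2,2]),2),'| d tool',np.round(d,1),'az',round(az,2),'n',int(np.ceil(max(np.linalg.norm(d)/45,abs(az)/8))))
E
cat > /dev/null
```

Request:
play_rows([
  {"dz":-30},
  {"dx":-39,"dy":22,"dz":-10},
  {"dx":-39,"dy":22,"dz":-10},
  {"dx":-39,"dy":22,"dz":-10},
  {"dx":-39,"dy":22,"dz":-10},
  {"dx":-39,"dy":22,"dz":-10},
  {"dx":-39,"dy":22,"dz":-10},
  {"dx":-39,"dy":22,"dz":-10},
  {"dx":-39,"dy":22,"dz":-10},
  {"dx":-39,"dy":22,"dz":-10},
  {"dx":-39,"dy":22,"dz":-10},
  {"dx":-39,"dy":22,"dz":-10},
  {"dx":-39,"dy":22,"dz":-10},
  {"dx":-39,"dy":22,"dz":-10},
])

```text
invalid input at $.steps[0]: expected keys ax, ay, az, dx, dy, dz, claw
```

Request:
play_rows([
  {"az":-8},
  {"az":-8},
  {"az":-8},
  {"az":-8},
  {"az":-8},
  {"az":-8},
  {"az":-8},
  {"az":-8},
  {"az":-8},
  {"az":-8},
  {"az":-8},
  {"az":-2},
  {},
])

```text
invalid input at $.steps[0]: expected keys ax, ay, az, dx, dy, dz, claw
```

```bash
python3 - <<'E'
from h import *
print(loc2w(0,-186)); go([*loc2w(0,-186),.203],YAW-90); print(np.round(sense()['joints'],1))
a=cam('wrist'); t=cam('top'); s=cam('scene')
f=lambda c:cv2.convertScaleAbs(c['frame'],alpha=1.4)
print(a['xyz'],np.round(a['rotation'],2).tolist())
cv2.imwrite('pics/w1.png',f(a)); cv2.imwrite('pics/t1.png',f(t))
E
```

```text
[ 0.57211239 -0.20199619]
t 0.1 tcp [ 0.1501 -0.6062  0.1997] psi -166.1 tilt [-0.03  0.09] | d tool [-506.7  291.    -2.8] az -90.2 n 13
[-61.3  22.1   0.4  -0.  -68.4 -14.8]
[ 0.0708806  -0.62730532  0.38467265] [[-0.24, 0.93, 0.29], [0.97, 0.23, 0.07], [0.0, 0.3, -0.96]]
```

Request:
play_rows([
  {"ax":0,"ay":0,"az":0,"dx":0,"dy":0,"dz":-30,"claw":87},
  {"ax":0,"ay":0,"az":-7,"dx":-30,"dy":30,"dz":-10,"claw":87},
  {"ax":0,"ay":0,"az":0,"dx":-39,"dy":22,"dz":-10,"claw":87},
  {"ax":0,"ay":0,"az":0,"dx":-39,"dy":22,"dz":-10,"claw":87},
  {"ax":0,"ay":0,"az":0,"dx":-39,"dy":22,"dz":-10,"claw":87},
  {"ax":0,"ay":0,"az":0,"dx":-39,"dy":22,"dz":-10,"claw":87},
  {"ax":0,"ay":0,"az":0,"dx":-39,"dy":22,"dz":-10,"claw":87},
  {"ax":0,"ay":0,"az":0,"dx":-39,"dy":22,"dz":-10,"claw":87},
  {"ax":0,"ay":0,"az":0,"dx":-39,"dy":22,"dz":-10,"claw":87},
  {"ax":0,"ay":0,"az":0,"dx":-39,"dy":22,"dz":-10,"claw":87},
  {"ax":0,"ay":0,"az":0,"dx":-39,"dy":22,"dz":-10,"claw":87},
  {"ax":0,"ay":0,"az":0,"dx":-39,"dy":22,"dz":-10,"claw":87},
  {"ax":0,"ay":0,"az":0,"dx":-39,"dy":22,"dz":-10,"claw":87},
  {"ax":0,"ay":0,"az":0,"dx":0,"dy":0,"dz":0,"claw":87},
])

```text
time_s: 1.7
tcp_pos: [0.4897, -0.1879, 0.3512]
ee_rot: [[-0.932, -0.362, 0.002], [-0.362, 0.932, 0.0], [-0.002, -0.001, -1.0]]
wrist_force: [0.0, 0.3, -0.0]
gripper_width: 1.0
gripper_force: 0.0
```

Request:
play_rows([
  {"ax":0,"ay":0,"az":-8,"dx":0,"dy":0,"dz":0,"claw":87},
  {"ax":0,"ay":0,"az":-8,"dx":0,"dy":0,"dz":0,"claw":87},
  {"ax":0,"ay":0,"az":-8,"dx":0,"dy":0,"dz":0,"claw":87},
  {"ax":0,"ay":0,"az":-8,"dx":0,"dy":0,"dz":0,"claw":87},
  {"ax":0,"ay":0,"az":-8,"dx":0,"dy":0,"dz":0,"claw":87},
  {"ax":0,"ay":0,"az":-8,"dx":0,"dy":0,"dz":0,"claw":87},
  {"ax":0,"ay":0,"az":-8,"dx":0,"dy":0,"dz":0,"claw":87},
  {"ax":0,"ay":0,"az":-8,"dx":0,"dy":0,"dz":0,"claw":87},
  {"ax":0,"ay":0,"az":-8,"dx":0,"dy":0,"dz":0,"claw":87},
  {"ax":0,"ay":0,"az":-8,"dx":0,"dy":0,"dz":0,"claw":87},
  {"ax":0,"ay":0,"az":-3,"dx":0,"dy":0,"dz":0,"claw":87},
  {"ax":0,"ay":0,"az":0,"dx":0,"dy":0,"dz":0,"claw":87},
  {"ax":0,"ay":0,"az":0,"dx":0,"dy":0,"dz":0,"claw":87},
])

```text
time_s: 3.0
tcp_pos: [0.4862, -0.1914, 0.3505]
ee_rot: [[0.239, -0.971, -0.0], [-0.971, -0.239, 0.0], [-0.0, 0.0, -1.0]]
wrist_force: [-0.3, 0.5, -1.1]
gripper_width: 1.004
gripper_force: 0.0
```

```bash
python3 - <<'E'
from h import *
go([*loc2w(0,-186),.203],YAW-90); print(np.round(sense()['joints'],1))
a=cam('wrist'); t=cam('top'); s=cam('scene')
f=lambda c:cv2.convertScaleAbs(c['frame'],alpha=1.4)
print(a['xyz'],np.round(a['rotation'],2).tolist())
cv2.imwrite('pics/w1.png',f(a)); cv2.imwrite('pics/t1.png',f(t))
E
```

```text
t 3.0 tcp [ 0.4862 -0.1914  0.3505] psi -76.19 tilt [-0.02  0.  ] | d tool [ 30.8 -80.9 147.4] az -0.29 n 4
[ -3.7   7.9   2.3  -0.  -84.4  17.5]
[ 0.50560174 -0.27184374  0.53541346] [[-0.97, -0.23, -0.07], [-0.24, 0.93, 0.29], [-0.0, 0.3, -0.95]]
```

View pics/w1.png

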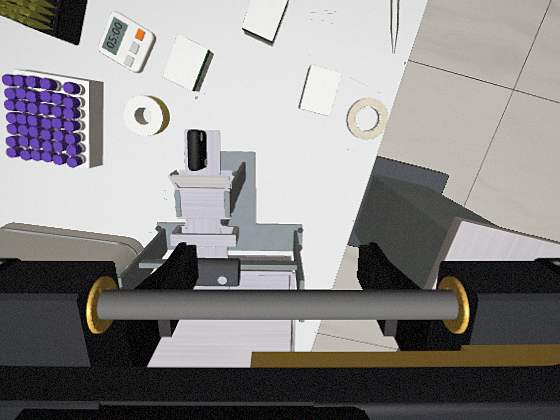

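View pics/t1.png

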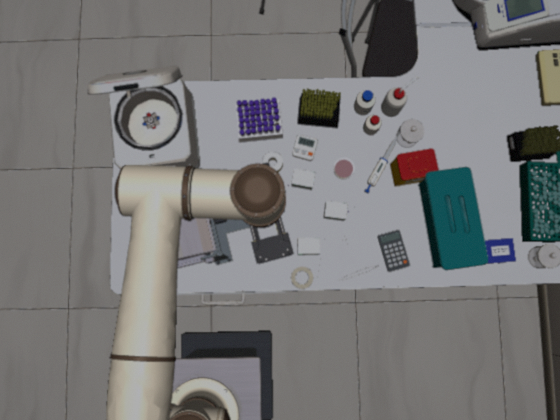

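```bash
cat >> h.py <<'E'
def rays(c,uv,zp):
    K=np.array([[c['fx'],0,c['cx']],[0,c['fy'],c['cy']],[0,0,1]])
    p=cv2.undistortPoints(np.asarray(uv,float).reshape(-1,1,2),K,np.array([c['k1'],0,0,0.])).reshape(-1,2)
    d=np.c_[p,np.ones(len(p))]@np.array(c['rotation']).T; o=np.array(c['xyz'])
    return o+d*((zp-o[2])/d[:,2])[:,None]
def cartons(c,W,zt=.046):
    z=W[...,2]; lo=zt-.012
    m=((z>lo)&(z<zt+.01)&(c['frame'].min(2)>110)).astype(np.uint8)
    m=cv2.morphologyEx(m,cv2.MORPH_OPEN,np.ones((3,3)))
    for k in cv2.findContours(m,cv2.RETR_EXTERNAL,cv2.CHAIN_APPROX_NONE)[0]:
        if cv2.contourArea(k)<150: continue
        P=rays(c,k[:,0,:],zt)[:,:2]; r=cv2.minAreaRect((P*1000).astype(np.float32))
        (w,h),a=r[1],r[2]
        if w<h: a=a+90
        if 30<min(w,h) and max(w,h)<80: print('carton',np.round(r[0],1),'size',np.round([max(w,h),min(w,h)],1),'long axis deg',round((a+90)%180-90,1),'px',k[:,0].mean(0).round())
E
python3 - <<'E'
from h import *
a=cam('wrist'); W=cloud(a)
cartons(a,W); t=cam('top'); print('top'); cartons(t,cloud(t))
f=a['frame']; m=np.zeros(f.shape[:2],np.uint8); m[125:175,183:212]=(f[125:175,183:212].max(2)<70)
k=max(cv2.findContours(m,cv2.RETR_EXTERNAL,cv2.CHAIN_APPROX_NONE)[0],key=cv2.contourArea)
z=W[...,2]
mt=m.astype(bool)&(abs(z-.223)<.008)
print('z grip',np.nanpercentile(z[m>0],[10,50,90]))
k=max(cv2.findContours(mt.astype(np.uint8),cv2.RETR_EXTERNAL,cv2.CHAIN_APPROX_NONE)[0],key=cv2.contourArea)
r=cv2.minAreaRect((rays(a,k[:,0],.223)[:,:2]*1000).astype(np.float32)); print('grip',r)
# keeper / staple / foot in local coordinates
L=w2loc(W)
for n,(lo,hi),(ya,yb) in [('keeper',(.194,.206),(-175,-110)),('staple',(.198,.208),(-110,-85)),('blade',(.180,.188),(-215,-168)),('foot',(.001,.014),(-175,-100))]:
    s=(z>lo)&(z<hi)&(L[...,1]>ya)&(L[...,1]<yb)&(abs(L[...,0])<60); q=L[s]
    print(n,s.sum(),np.percentile(q,[1,50,99],axis=0).round(1).tolist(),np.median(z[s]))
E
```

```text
carton [ 451.3 -302.8] size [60.4 44.8] long axis deg 89.6 px [320.  89.]
carton [ 641.9 -292.8] size [59.9 44. ] long axis deg 78.2 px [185.  62.]
carton [ 549.8 -376.7] size [52.  43.8] long axis deg 81.3 px [265.  16.]
top
carton [ 452.4 -303.8] size [55.1 38.4] long axis deg 88.7 px [309. 245.]
carton [ 549.5 -382.2] size [55.7 39.7] long axis deg 80.9 px [336. 209.]
carton [ 642.3 -292.7] size [59.  39.8] long axis deg 78.2 px [303. 177.]
z grip [0.19628499 0.21798805 0.22080185]
grip ((572.1278686523438, -211.69024658203125), (12.4249849319458, 38.557743072509766), 12.855365753173828)
keeper 2341 [[-31.0, -166.4], [-0.7, -141.6], [29.4, -117.7]] 0.19631369892885503
staple 824 [[-35.7, -102.6], [-2.0, -96.6], [35.2, -88.1]] 0.20378963417249124
blade 540 [[-19.2, -208.7], [-10.1, -183.3], [18.6, -168.2]] 0.18185769646080535
foot 1141 [[-59.3, -174.6], [-31.2, -146.5], [9.2, -100.5]] 0.008350682359773431
```

Request:
play_rows([
  {"ax":0,"ay":0,"az":0,"dx":16,"dy":-40,"dz":0,"claw":60},
  {"ax":0,"ay":0,"az":0,"dx":16,"dy":-41,"dz":0,"claw":60},
  {"ax":0,"ay":0,"az":0,"dx":0,"dy":0,"dz":35,"claw":60},
  {"ax":0,"ay":0,"az":0,"dx":0,"dy":0,"dz":40,"claw":60},
  {"ax":0,"ay":0,"az":0,"dx":0,"dy":0,"dz":30,"claw":60},
  {"ax":0,"ay":0,"az":0,"dx":0,"dy":0,"dz":22,"claw":60},
  {"ax":0,"ay":0,"az":0,"dx":0,"dy":0,"dz":15,"claw":60},
  {"ax":0,"ay":0,"az":0,"dx":0,"dy":0,"dz":5,"claw":60},
  {"ax":0,"ay":0,"az":0,"dx":0,"dy":0,"dz":0,"claw":60},
  {"ax":0,"ay":0,"az":0,"dx":0,"dy":0,"dz":0,"claw":60},
])

```text
time_s: 4.25
tcp_pos: [0.5736, -0.2029, 0.2046]
ee_rot: [[0.241, -0.971, 0.002], [-0.971, -0.241, -0.001], [0.001, -0.002, -1.0]]
wrist_force: [0.5, -0.4, 1.0]
gripper_width: 0.689
gripper_force: 0.0
```

```bash
python3 - <<'E'
from h import *
go([*loc2w(0,-187),.203],YAW-90)
a=cam('wrist'); cv2.imwrite('pics/w2.png',cv2.convertScaleAbs(a['frame'],alpha=1.3))
E
```

```text
t 4.2 tcp [ 0.5736 -0.2029  0.2046] psi -76.08 tilt [ 0.1  -0.03] | d tool [-0.2  1.2  1.6] az -0.18 n 1
```

View pics/w2.png

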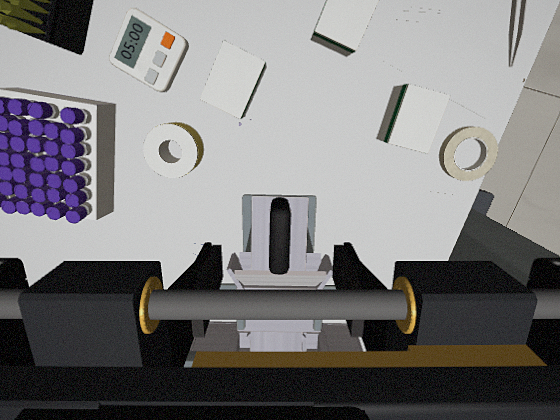

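Request:
play_rows([
  {"ax":0,"ay":0,"az":0,"dx":0,"dy":0,"dz":1,"claw":30},
  {"ax":0,"ay":0,"az":0,"dx":0,"dy":0,"dz":0,"claw":16},
  {"ax":0,"ay":0,"az":0,"dx":0,"dy":0,"dz":0,"claw":4},
  {"ax":0,"ay":0,"az":0,"dx":0,"dy":0,"dz":0,"claw":4},
  {"ax":0,"ay":0,"az":0,"dx":0,"dy":0,"dz":0,"claw":4},
  {"ax":0,"ay":0,"az":0,"dx":0,"dy":0,"dz":0,"claw":4},
  {"ax":0,"ay":0,"az":0,"dx":0,"dy":0,"dz":0,"claw":4},
])

```text
time_s: 5.0
tcp_pos: [0.5729, -0.2027, 0.2025]
ee_rot: [[0.24, -0.971, -0.0], [-0.971, -0.24, 0.0], [-0.0, 0.0, -1.0]]
wrist_force: [0.3, 0.2, 0.1]
gripper_width: 0.135
gripper_force: 0.0
```

```bash
python3 - <<'E'
from h import *
go([*loc2w(0,-187),.203],YAW-90); s=sense(); print(s['wrist_force'],s['gripper_width'],s['tcp_pos'])
E
```

```text
t 5.0 tcp [ 0.5729 -0.2027  0.2025] psi -76.09 tilt [-0.  0.] | d tool [ 0.1  0.6 -0.5] az -0.19 n 1
[0.34131479 0.20269566 0.10842851] 0.13535183681009474 [ 0.57288858 -0.20271485  0.20253475]
```

Request:
play_rows([
  {"ax":0,"ay":0,"az":0,"dx":0,"dy":0,"dz":0,"claw":0},
  {"ax":0,"ay":0,"az":0,"dx":0,"dy":0,"dz":0,"claw":0},
  {"ax":0,"ay":0,"az":0,"dx":0,"dy":0,"dz":0,"claw":0},
  {"ax":0,"ay":0,"az":0,"dx":0,"dy":0,"dz":0,"claw":0},
])

```text
time_s: 5.4
tcp_pos: [0.5729, -0.2027, 0.2025]
ee_rot: [[0.24, -0.971, -0.0], [-0.971, -0.24, -0.0], [0.0, 0.0, -1.0]]
wrist_force: [0.3, 0.0, 1.0]
gripper_width: 0.001
gripper_force: 0.0
```

```bash
python3 - <<'E'
from h import *
a=cam('wrist'); cv2.imwrite('pics/w3.png',cv2.convertScaleAbs(cv2.resize(a['frame'][140:350,150:430],None,fx=2.5,fy=2.5),alpha=1.5))
W=cloud(a); L=w2loc(W)
for v in range(180,340,8): print(v,[np.round([*L[v,u],W[v,u,2]*1000],0).tolist() for u in (265,280,292)])
E
```

```text
180 [[15.0, -181.0, 1.0], [-3.0, -181.0, 1.0], [-17.0, -181.0, 2.0]]
188 [[15.0, -171.0, 1.0], [-3.0, -171.0, 0.0], [-18.0, -171.0, 1.0]]
196 [[8.0, -211.0, 179.0], [-2.0, -211.0, 176.0], [-10.0, -211.0, 177.0]]
204 [[8.0, -206.0, 180.0], [-2.0, -214.0, 205.0], [-10.0, -206.0, 179.0]]
212 [[8.0, -201.0, 181.0], [-1.0, -213.0, 217.0], [-10.0, -201.0, 180.0]]
220 [[8.0, -195.0, 181.0], [-1.0, -208.0, 218.0], [-10.0, -195.0, 182.0]]
228 [[8.0, -190.0, 182.0], [-1.0, -204.0, 218.0], [-10.0, -189.0, 181.0]]
236 [[8.0, -184.0, 182.0], [-1.0, -200.0, 220.0], [-10.0, -184.0, 182.0]]
244 [[6.0, -199.0, 228.0], [-1.0, -195.0, 219.0], [-8.0, -199.0, 228.0]]
252 [[6.0, -199.0, 238.0], [-1.0, -197.0, 235.0], [-7.0, -199.0, 238.0]]
260 [[6.0, -199.0, 246.0], [-1.0, -197.0, 243.0], [-7.0, -199.0, 247.0]]
268 [[6.0, -198.0, 253.0], [-1.0, -198.0, 252.0], [-7.0, -199.0, 255.0]]
276 [[5.0, -199.0, 262.0], [-1.0, -198.0, 259.0], [-6.0, -199.0, 262.0]]
284 [[5.0, -199.0, 269.0], [-1.0, -197.0, 266.0], [-4.0, -221.0, 305.0]]
292 [[3.0, -221.0, 309.0], [-1.0, -221.0, 310.0], [-4.0, -221.0, 309.0]]
300 [[3.0, -220.0, 312.0], [-1.0, -220.0, 312.0], [-4.0, -220.0, 311.0]]
308 [[3.0, -218.0, 313.0], [-1.0, -218.0, 312.0], [-4.0, -219.0, 314.0]]
316 [[3.0, -216.0, 313.0], [-1.0, -216.0, 313.0], [-4.0, -216.0, 314.0]]
324 [[5.0, -186.0, 276.0], [-1.0, -185.0, 276.0], [-4.0, -210.0, 309.0]]
332 [[5.0, -182.0, 277.0], [-1.0, -181.0, 275.0], [-5.0, -194.0, 292.0]]
```

View pics/w3.png

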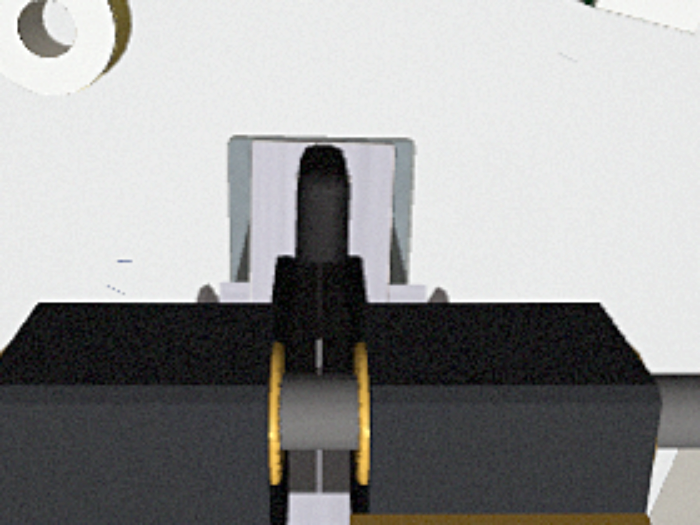

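```bash
python3 - <<'E'
from h import *
a=cam('scene'); W=cloud(a); L=w2loc(W); z=W[...,2]
m=(abs(L[...,0])<60)&(L[...,1]>-240)&(L[...,1]<-100)&(z>.1)&(z<.35)
v,u=np.where(m); print(u.min(),u.max(),v.min(),v.max())
u0,v0=int(np.median(u))-50,int(np.median(v))-45
cv2.imwrite('pics/s3.png',cv2.convertScaleAbs(cv2.resize(a['frame'][v0:v0+90,u0:u0+110],None,fx=6,fy=6,interpolation=cv2.INTER_CUBIC),alpha=1.5)); print(u0,v0)
s=sense(); print(s['gripper_width'],s['gripper_force'],s['wrist_force'],s['tcp_pos'])
E
```

```text
261 275 193 223
216 162
0.005954092578768008 0.0 [ 0.17971535 -0.6572193  -1.20661713] [ 0.57286902 -0.20271737  0.20254307]
```

View pics/s3.png

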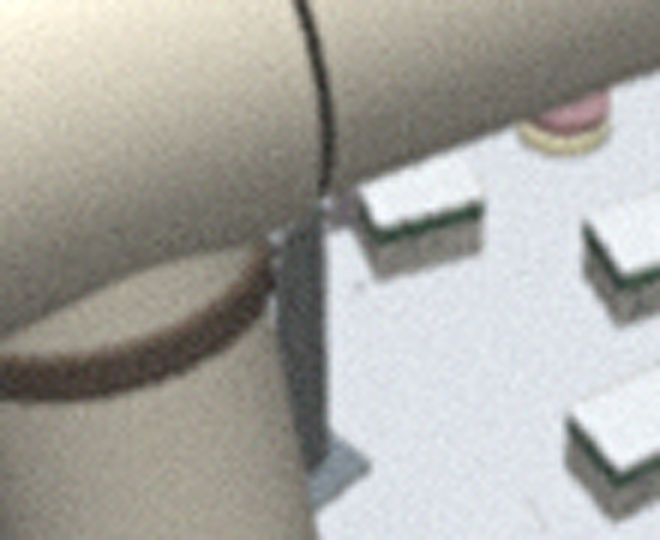

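Request:
play_rows([
  {"ax":0,"ay":0,"az":0,"dx":0,"dy":0,"dz":0,"claw":20},
  {"ax":0,"ay":0,"az":0,"dx":0,"dy":0,"dz":0,"claw":40},
  {"ax":0,"ay":0,"az":0,"dx":0,"dy":0,"dz":0,"claw":60},
  {"ax":0,"ay":0,"az":0,"dx":0,"dy":0,"dz":0,"claw":60},
  {"ax":0,"ay":0,"az":0,"dx":0,"dy":0,"dz":0,"claw":60},
  {"ax":0,"ay":0,"az":0,"dx":0,"dy":0,"dz":-30,"claw":60},
  {"ax":0,"ay":0,"az":0,"dx":0,"dy":0,"dz":-30,"claw":60},
  {"ax":0,"ay":0,"az":0,"dx":0,"dy":0,"dz":0,"claw":60},
  {"ax":0,"ay":0,"az":0,"dx":0,"dy":0,"dz":0,"claw":60},
])

```text
time_s: 6.4
tcp_pos: [0.5731, -0.2026, 0.2633]
ee_rot: [[0.24, -0.971, 0.002], [-0.971, -0.24, 0.0], [0.0, -0.002, -1.0]]
wrist_force: [0.1, -0.0, -1.4]
gripper_width: 0.665
gripper_force: 0.0
```

```bash
python3 - <<'E'
from h import *
a=cam('wrist'); W=cloud(a); s=sense(); R=np.array(s['ee_rot']); T=(W-s['tcp_pos'])@R*1000  # tool coordinates
print(s['gripper_width'],s['tcp_pos'])
d=a['range_z']; m=(d>0)&(abs(T[...,0])<30)&(abs(T[...,1])<70)&(T[...,2]>-60)&(T[...,2]<25)
for zb in range(-60,25,8):
    q=T[m&(T[...,2]>=zb)&(T[...,2]<zb+8)]
    if len(q)>3: print(zb,len(q),np.percentile(q,[1,50,99],axis=0).round(0).tolist())
cv2.imwrite('pics/w4.png',cv2.convertScaleAbs(a['frame'],alpha=1.3))
E
```

```text
0.6785609367404728 [ 0.5725127  -0.20250553  0.26206203]
-60 514 [[3.0, -40.0, -60.0], [11.0, 0.0, -56.0], [13.0, 40.0, -52.0]]
-52 585 [[-2.0, -38.0, -52.0], [11.0, 29.0, -48.0], [13.0, 38.0, -44.0]]
-44 496 [[-7.0, -38.0, -44.0], [11.0, 29.0, -40.0], [13.0, 38.0, -36.0]]
-36 437 [[-8.0, -38.0, -36.0], [11.0, -29.0, -32.0], [13.0, 38.0, -28.0]]
-28 204 [[-7.0, -37.0, -28.0], [10.0, 29.0, -26.0], [13.0, 37.0, -23.0]]
```

View pics/w4.png

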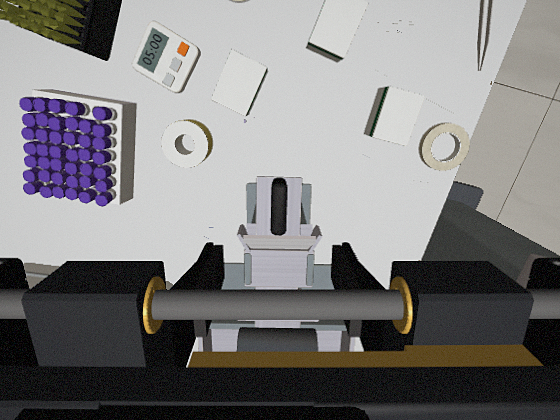

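Request:
play_rows([
  {"ax":0,"ay":0,"az":0,"dx":3,"dy":0,"dz":40,"claw":50},
  {"ax":0,"ay":0,"az":0,"dx":0,"dy":0,"dz":20,"claw":50},
  {"ax":0,"ay":0,"az":0,"dx":0,"dy":0,"dz":10,"claw":50},
  {"ax":0,"ay":0,"az":0,"dx":0,"dy":0,"dz":10,"claw":50},
  {"ax":0,"ay":0,"az":0,"dx":0,"dy":0,"dz":10,"claw":50},
  {"ax":0,"ay":0,"az":0,"dx":0,"dy":0,"dz":0,"claw":50},
  {"ax":0,"ay":0,"az":0,"dx":0,"dy":0,"dz":0,"claw":50},
])

```text
time_s: 7.15
tcp_pos: [0.574, -0.2058, 0.1731]
ee_rot: [[0.241, -0.971, 0.001], [-0.971, -0.241, -0.0], [0.001, -0.001, -1.0]]
wrist_force: [-0.5, 0.2, 0.6]
gripper_width: 0.577
gripper_force: 0.0
```

Request:
play_rows([
  {"ax":0,"ay":0,"az":0,"dx":0,"dy":0,"dz":0,"claw":30},
  {"ax":0,"ay":0,"az":0,"dx":0,"dy":0,"dz":0,"claw":15},
  {"ax":0,"ay":0,"az":0,"dx":0,"dy":0,"dz":0,"claw":0},
  {"ax":0,"ay":0,"az":0,"dx":0,"dy":0,"dz":0,"claw":0},
  {"ax":0,"ay":0,"az":0,"dx":0,"dy":0,"dz":0,"claw":0},
  {"ax":0,"ay":0,"az":0,"dx":0,"dy":0,"dz":0,"claw":0},
  {"ax":0,"ay":0,"az":0,"dx":0,"dy":0,"dz":0,"claw":0},
  {"ax":0,"ay":0,"az":0,"dx":0,"dy":0,"dz":0,"claw":0},
  {"ax":0,"ay":0,"az":0,"dx":0,"dy":0,"dz":0,"claw":0},
])

```text
time_s: 8.05
tcp_pos: [0.5735, -0.2057, 0.1726]
ee_rot: [[0.24, -0.971, -0.0], [-0.971, -0.24, -0.0], [0.0, 0.0, -1.0]]
wrist_force: [0.2, -1.1, -0.4]
gripper_width: 0.131
gripper_force: 29.9
```

Request:
play_rows([
  {"ax":0,"ay":0,"az":0,"dx":8,"dy":0,"dz":0,"claw":0},
  {"ax":0,"ay":0,"az":0,"dx":12,"dy":0,"dz":0,"claw":0},
  {"ax":0,"ay":0,"az":0,"dx":15,"dy":0,"dz":0,"claw":0},
  {"ax":0,"ay":0,"az":0,"dx":15,"dy":0,"dz":0,"claw":0},
  {"ax":0,"ay":0,"az":0,"dx":15,"dy":0,"dz":0,"claw":0},
  {"ax":0,"ay":0,"az":0,"dx":15,"dy":0,"dz":0,"claw":0},
  {"ax":0,"ay":0,"az":0,"dx":15,"dy":0,"dz":0,"claw":0},
  {"ax":0,"ay":0,"az":0,"dx":15,"dy":0,"dz":0,"claw":0},
  {"ax":0,"ay":0,"az":0,"dx":10,"dy":0,"dz":0,"claw":0},
  {"ax":0,"ay":0,"az":0,"dx":0,"dy":0,"dz":0,"claw":0},
  {"ax":0,"ay":0,"az":0,"dx":0,"dy":0,"dz":0,"claw":0},
])

```text
time_s: 9.15
tcp_pos: [0.6023, -0.3222, 0.1724]
ee_rot: [[0.24, -0.971, -0.0], [-0.971, -0.24, 0.0], [-0.0, 0.0, -1.0]]
wrist_force: [1.0, 0.2, -0.9]
gripper_width: 0.134
gripper_force: 30.0
```

```bash
python3 - <<'E'
from h import *
go([0.41,-0.215,0.172],None); s=sense(); print(s['gripper_width'],s['gripper_force'])
a=cam('wrist'); W=cloud(a); L=w2loc(W)
# grip & blade in tool frame
R=np.array(s['ee_rot']); T=(W-s['tcp_pos'])@R*1000; z=W[...,2]
m=(abs(T[...,1])<25)&(abs(T[...,0])<130)&(T[...,2]>-20)&(T[...,2]<25)
q=T[m]; print(m.sum(),np.percentile(q,[1,50,99],axis=0).round(1).tolist())
E
```

```text
t 9.2 tcp [ 0.6023 -0.3222  0.1724] psi -76.11 tilt [-0.01  0.02] | d tool [-150.2  161.     0.5] az 0 n 5
0.1344189522356295 29.999855956993997
2778 [[-66.3, -18.0, -17.1], [5.5, 0.3, -9.0], [22.4, 19.2, -4.8]]
```

Request:
play_rows([
  {"ax":0,"ay":0,"az":0,"dx":0,"dy":25,"dz":0,"claw":0},
  {"ax":0,"ay":0,"az":0,"dx":0,"dy":40,"dz":0,"claw":0},
  {"ax":0,"ay":0,"az":0,"dx":0,"dy":40,"dz":0,"claw":0},
  {"ax":0,"ay":0,"az":0,"dx":0,"dy":36,"dz":0,"claw":0},
  {"ax":0,"ay":0,"az":0,"dx":-20,"dy":20,"dz":0,"claw":0},
  {"ax":0,"ay":0,"az":0,"dx":-40,"dy":0,"dz":0,"claw":0},
  {"ax":0,"ay":0,"az":0,"dx":-40,"dy":0,"dz":0,"claw":0},
  {"ax":0,"ay":0,"az":0,"dx":-30,"dy":0,"dz":20,"claw":0},
  {"ax":0,"ay":0,"az":0,"dx":-20,"dy":0,"dz":35,"claw":0},
  {"ax":0,"ay":0,"az":0,"dx":0,"dy":0,"dz":40,"claw":0},
  {"ax":0,"ay":0,"az":0,"dx":0,"dy":0,"dz":35,"claw":0},
  {"ax":0,"ay":0,"az":0,"dx":0,"dy":0,"dz":20,"claw":0},
  {"ax":0,"ay":0,"az":0,"dx":0,"dy":0,"dz":10,"claw":0},
  {"ax":0,"ay":0,"az":0,"dx":0,"dy":0,"dz":0,"claw":0},
  {"ax":0,"ay":0,"az":0,"dx":0,"dy":0,"dz":0,"claw":0},
])

```text
time_s: 10.7
tcp_pos: [0.4112, -0.2153, 0.0136]
ee_rot: [[0.241, -0.97, 0.002], [-0.97, -0.241, -0.001], [0.001, -0.002, -1.0]]
wrist_force: [0.3, -0.5, -1.4]
gripper_width: 0.136
gripper_force: 30.0
```

Request:
play_rows([
  {"ax":0,"ay":0,"az":0,"dx":0,"dy":0,"dz":6,"claw":0},
  {"ax":0,"ay":0,"az":0,"dx":0,"dy":0,"dz":6,"claw":0},
  {"ax":0,"ay":0,"az":0,"dx":0,"dy":0,"dz":4,"claw":0},
  {"ax":0,"ay":0,"az":0,"dx":0,"dy":0,"dz":0,"claw":0},
  {"ax":0,"ay":0,"az":0,"dx":0,"dy":0,"dz":0,"claw":0},
])

```text
time_s: 11.2
tcp_pos: [0.417, -0.2163, -0.0011]
ee_rot: [[0.243, -0.97, 0.014], [-0.97, -0.243, -0.003], [0.006, -0.013, -1.0]]
wrist_force: [5.6, -0.2, 2.8]
gripper_width: 0.138
gripper_force: 30.0
```

```bash
python3 - <<'E'
from h import *
s=sense(); print(np.round(s['joints'],1),s['wrist_force'],s['moment'],s['tcp_pos'])
a=cam('wrist'); W=cloud(a)
cv2.imwrite('pics/w5.png',cv2.convertScaleAbs(a['frame'],alpha=1.3))
for v,u in [(200,220),(200,260),(220,300),(230,320),(230,340)]: print(np.round(W[v,u]*1000))
E
```

```text
[ -7.5  22.  -35.8   0.1 -31.4  21.4] [ 5.55329605 -0.21710207  2.83431803] [ 0.01041213 -1.64790212  0.00444506] [ 0.41702123 -0.21625889 -0.00106549]
[ 456. -237.    2.]
[ 433. -242.    1.]
[ 408. -238.    5.]
[ 395. -233.    1.]
[ 383. -236.    1.]
```

View pics/w5.png

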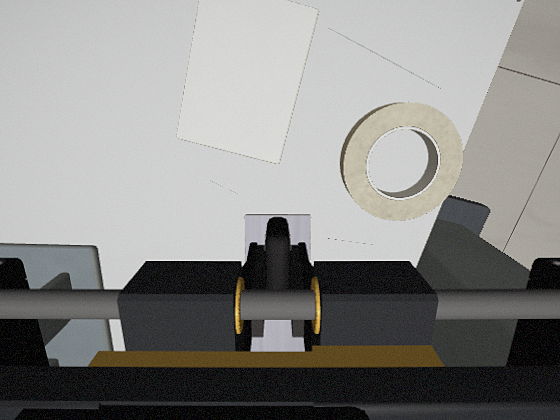

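```bash
python3 - <<'E'
from h import *
a=cam('wrist'); W=cloud(a); s=sense(); R=np.array(s['ee_rot']); T=(W-s['tcp_pos'])@R*1000
for v,u in [(210,470),(240,440),(270,430),(300,460),(340,480),(180,500),(330,40),(300,80),(260,70)]: print((u,v),np.round(W[v,u]*1000),np.round(T[v,u]))
for u in (262,278,290):
  for v in (217,225,235): print((u,v),np.round(W[v,u]*1000))
E
```

```text
(470, 210) [-112. -161. -647.] [-186.  508.  638.]
(440, 240) [  57. -120. -440.] [-183.  331.  434.]
(430, 270) [ 109.  -89. -346.] [-201.  272.  340.]
(460, 300) [ 376. -260.  108.] [  33.   49. -110.]
(480, 340) [ 111.  -75. -177.] [-212.  265.  172.]
(500, 180) [-224. -250. -747.] [-127.  640.  737.]
(40, 330) [ 530. -156.   40.] [ -31. -124.  -40.]
(80, 300) [ 474. -235.  109.] [  33.  -52. -109.]
(70, 260) [ 535. -180.    8.] [  -6. -123.   -8.]
(262, 217) [ 430. -234.    6.]
(262, 225) [ 429. -230.    7.]
(262, 235) [ 427. -224.    7.]
(278, 217) [ 422. -238.   11.]
(278, 225) [ 422. -239.   27.]
(278, 235) [ 422. -240.   41.]
(290, 217) [ 414. -238.    6.]
(290, 225) [ 413. -234.    7.]
(290, 235) [ 415. -238.   34.]
```

Request:
play_rows([
  {"ax":0,"ay":0,"az":0,"dx":0,"dy":0,"dz":-2,"claw":0},
  {"ax":0,"ay":0,"az":0,"dx":0,"dy":0,"dz":0,"claw":0},
  {"ax":0,"ay":0,"az":0,"dx":0,"dy":0,"dz":0,"claw":0},
])

```text
time_s: 11.6
tcp_pos: [0.4142, -0.2159, 0.0004]
ee_rot: [[0.242, -0.97, 0.008], [-0.97, -0.242, -0.002], [0.004, -0.008, -1.0]]
wrist_force: [4.4, 0.2, 7.3]
gripper_width: 0.136
gripper_force: 30.0
```

Request:
play_rows([
  {"ax":0,"ay":0,"az":0,"dx":0,"dy":0,"dz":-3,"claw":0},
  {"ax":0,"ay":0,"az":0,"dx":0,"dy":0,"dz":0,"claw":0},
  {"ax":0,"ay":0,"az":0,"dx":0,"dy":0,"dz":0,"claw":0},
])

```text
time_s: 11.9
tcp_pos: [0.4107, -0.2154, 0.0025]
ee_rot: [[0.241, -0.971, 0.001], [-0.971, -0.241, -0.001], [0.001, -0.001, -1.0]]
wrist_force: [2.1, 1.7, 7.7]
gripper_width: 0.136
gripper_force: 30.0
```

Request:
play_rows([
  {"ax":0,"ay":0,"az":0,"dx":0,"dy":0,"dz":-2,"claw":0},
  {"ax":0,"ay":0,"az":0,"dx":0,"dy":0,"dz":0,"claw":0},
  {"ax":0,"ay":0,"az":0,"dx":0,"dy":0,"dz":0,"claw":0},
])

```text
time_s: 12.2
tcp_pos: [0.4094, -0.2152, 0.0036]
ee_rot: [[0.24, -0.971, -0.001], [-0.971, -0.24, 0.0], [-0.001, 0.001, -1.0]]
wrist_force: [0.7, 1.7, 5.0]
gripper_width: 0.136
gripper_force: 30.0
```

Request:
play_rows([
  {"ax":0,"ay":0,"az":0,"dx":0,"dy":0,"dz":0,"claw":25},
  {"ax":0,"ay":0,"az":0,"dx":0,"dy":0,"dz":0,"claw":40},
  {"ax":0,"ay":0,"az":0,"dx":0,"dy":0,"dz":0,"claw":40},
  {"ax":0,"ay":0,"az":0,"dx":0,"dy":0,"dz":0,"claw":40},
])

```text
time_s: 12.6
tcp_pos: [0.4093, -0.2151, 0.0031]
ee_rot: [[0.24, -0.971, -0.002], [-0.971, -0.24, 0.0], [-0.001, 0.002, -1.0]]
wrist_force: [-0.3, -0.5, -0.2]
gripper_width: 0.403
gripper_force: 0.0
```

Request:
play_rows([
  {"ax":0,"ay":0,"az":0,"dx":0,"dy":0,"dz":-30,"claw":60},
  {"ax":0,"ay":0,"az":0,"dx":0,"dy":0,"dz":-40,"claw":60},
  {"ax":0,"ay":0,"az":0,"dx":0,"dy":0,"dz":-40,"claw":60},
  {"ax":0,"ay":0,"az":0,"dx":0,"dy":0,"dz":-40,"claw":60},
  {"ax":0,"ay":0,"az":0,"dx":0,"dy":0,"dz":0,"claw":60},
  {"ax":0,"ay":0,"az":0,"dx":0,"dy":0,"dz":0,"claw":60},
])

```text
time_s: 13.2
tcp_pos: [0.41, -0.215, 0.154]
ee_rot: [[0.24, -0.971, 0.001], [-0.971, -0.24, 0.0], [-0.0, -0.002, -1.0]]
wrist_force: [0.3, 0.1, -1.2]
gripper_width: 0.686
gripper_force: 0.0
```

```bash
cat >> h.py <<'E'
def tips(c,s):
    W=cloud(c); R=np.array(s['ee_rot']); T=(W-s['tcp_pos'])@R*1000
    m=(abs(T[...,0])<30)&(abs(T[...,1])<65)&(abs(T[...,1])>20)&(T[...,2]>-60)&(T[...,2]<20)
    q=T[m]; print('tip tool z',np.percentile(q[:,2],[99,99.8]).round(1),'x',np.percentile(q[:,0],[1,99]).round(1))
def blade(c):
    W=cloud(c); z=W[...,2]; f=c['frame'].max(2)
    m=((f<75)&(z>.02)&(z<.06)).astype(np.uint8)
    for k in cv2.findContours(m,cv2.RETR_EXTERNAL,cv2.CHAIN_APPROX_NONE)[0]:
        if cv2.contourArea(k)<60: continue
        r=cv2.minAreaRect((rays(c,k[:,0],.043)[:,:2]*1000).astype(np.float32)); print('grip?',np.round(r[0],1),np.round(r[1],1),round(r[2],1),'px',k[:,0].mean(0).round())
E
python3 - <<'E'
from h import *
a=cam('wrist'); s=sense(); print(s['tcp_pos']); tips(a,s); blade(a); cartons(a,cloud(a)); go([.45,-.303,.08],90-180)
print(np.array(a['xyz'])-s['tcp_pos'], np.array(s['ee_rot']).T@(np.array(a['xyz'])-s['tcp_pos']))
W=cloud(a); z=W[...,2]; m=(abs(W[...,0]-.46)<.02)&(abs(W[...,1]+.23)<.02); print('bench raw z',np.nanmedian(z[m])); cv2.imwrite('pics/w6.png',a['frame'])
E
```

```text
[ 0.40913458 -0.21487122  0.15284489]
tip tool z [-24.4 -23.7] x [-7.2 12.8]
grip? [420.4 -52.2] [10.6 40. ] 11.7 px [233. 333.]
grip? [ 531.3 -159.4] [20.2 41.7] 13.7 px [140. 219.]
grip? [ 581.3 -147.6] [26.9 39.6] 16.9 px [ 85. 219.]
grip? [ 415.6 -219.1] [15.5 44.5] 9.0 px [272. 190.]
grip? [ 654.8 -209.3] [15.8 38.3] 0.0 px [  8. 133.]
grip? [ 533.4 -346.6] [21.4  7.1] 13.6 px [167.   3.]
grip? [ 616.3 -296.1] [39.2 66.4] 12.8 px [55. 42.]
carton [ 451.1 -302.5] size [59.6 44.3] long axis deg 89.7 px [254.  86.]
carton [ 641.8 -293.2] size [60.1 43.8] long axis deg 78.9 px [25. 40.]
t 13.2 tcp [ 0.4091 -0.2149  0.1528] psi -76.12 tilt [-0.08  0.05] | d tool [ 95.4 -18.6  72.7] az 13.88 n 3
[ 0.01998915 -0.08066772  0.18612882] [ 8.28847514e-02  1.68739951e-04 -1.86228023e-01]
bench raw z 0.27043901891747024
```

```bash
python3 - <<'E'
from h import *
a=cam('wrist'); W=cloud(a)
for v in range(150,262,6): print(v,[np.round(W[v,u]*1000).astype(int).tolist() for u in (235,257,272,285,297,320)])
E
```

```text
150 [[459, -240, 1], [437, -246, 1], [423, -249, 0], [410, -253, 1], [398, -256, 2], [377, -262, 13]]
156 [[458, -234, 0], [436, -240, -1], [421, -243, 1], [408, -247, 0], [396, -250, 1], [375, -257, 12]]
162 [[457, -228, 1], [435, -234, 1], [420, -237, 1], [407, -241, 1], [395, -244, 2], [372, -249, 1]]
168 [[455, -223, 2], [433, -228, 0], [419, -237, 28], [406, -237, 11], [393, -238, 2], [370, -243, 1]]
174 [[454, -216, 0], [432, -222, 1], [418, -235, 46], [404, -231, 12], [391, -231, 0], [368, -237, 0]]
180 [[453, -210, 2], [430, -216, 2], [417, -230, 48], [403, -225, 11], [390, -226, 3], [367, -231, 1]]
186 [[451, -203, 0], [429, -209, 1], [416, -224, 48], [401, -218, 10], [388, -219, 1], [365, -225, 0]]
192 [[450, -197, 1], [428, -203, 1], [414, -219, 47], [400, -212, 10], [387, -213, 1], [363, -219, 0]]
198 [[449, -191, 1], [426, -197, 5], [413, -213, 48], [398, -206, 9], [385, -207, 2], [361, -212, 0]]
204 [[447, -184, 1], [425, -191, 6], [412, -208, 48], [397, -200, 13], [383, -200, 2], [359, -206, 0]]
210 [[446, -178, 1], [423, -185, 6], [410, -202, 47], [395, -194, 11], [381, -193, 0], [357, -199, 0]]
216 [[445, -171, 2], [422, -178, 6], [406, -184, 10], [393, -187, 10], [380, -187, 1], [356, -193, 1]]
222 [[443, -165, 2], [420, -172, 6], [405, -177, 9], [392, -181, 11], [378, -180, 1], [354, -186, 1]]
228 [[442, -157, 0], [419, -165, 5], [403, -170, 9], [390, -175, 12], [376, -174, 1], [352, -180, 1]]
234 [[440, -150, 0], [417, -158, 6], [402, -164, 9], [388, -168, 11], [374, -166, 0], [350, -173, 0]]
240 [[439, -143, 1], [415, -151, 4], [400, -157, 9], [387, -161, 11], [373, -160, 2], [348, -166, 0]]
246 [[437, -136, 1], [414, -144, 6], [398, -150, 8], [385, -154, 11], [371, -153, 1], [346, -159, 0]]
252 [[436, -129, 0], [412, -139, 8], [397, -143, 9], [383, -147, 10], [369, -146, 2], [344, -152, 2]]
258 [[434, -122, 0], [411, -131, 7], [395, -136, 9], [381, -140, 11], [367, -139, 1], [342, -145, 0]]
```

```bash
python3 - <<'E'
import cv2
f=cv2.imread('pics/w6.png'); cv2.imwrite('pics/w6c.png',cv2.convertScaleAbs(cv2.resize(f[0:290,120:480],None,fx=2.05,fy=2.05,interpolation=cv2.INTER_CUBIC),alpha=1.15))
E
```

```text
(no output)
```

View pics/w6c.png

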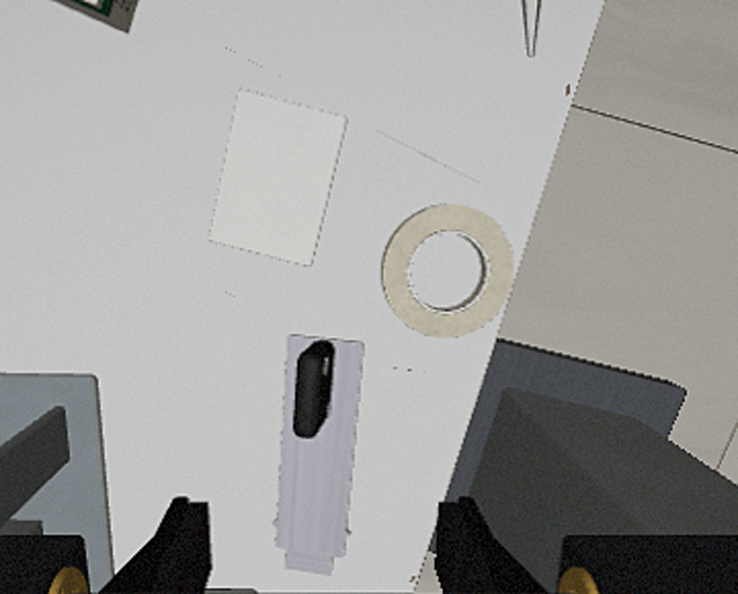

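Request:
play_rows([
  {"ax":0,"ay":0,"az":7.1,"dx":0,"dy":0,"dz":0,"claw":70},
  {"ax":0,"ay":0,"az":7.1,"dx":0,"dy":0,"dz":0,"claw":70},
  {"ax":0,"ay":0,"az":0,"dx":40,"dy":-20,"dz":0,"claw":70},
  {"ax":0,"ay":0,"az":0,"dx":40,"dy":-20,"dz":10,"claw":70},
  {"ax":0,"ay":0,"az":0,"dx":8,"dy":-2,"dz":30,"claw":70},
  {"ax":0,"ay":0,"az":0,"dx":0,"dy":0,"dz":40,"claw":70},
  {"ax":0,"ay":0,"az":0,"dx":0,"dy":0,"dz":30,"claw":70},
  {"ax":0,"ay":0,"az":0,"dx":0,"dy":0,"dz":12,"claw":70},
  {"ax":0,"ay":0,"az":0,"dx":0,"dy":0,"dz":0,"claw":70},
  {"ax":0,"ay":0,"az":0,"dx":0,"dy":0,"dz":0,"claw":70},
])

```text
time_s: 14.3
tcp_pos: [0.4523, -0.3037, 0.032]
ee_rot: [[-0.004, -1.0, 0.0], [-1.0, 0.004, -0.001], [0.001, -0.0, -1.0]]
wrist_force: [-0.5, 0.1, 0.5]
gripper_width: 0.803
gripper_force: 0.0
```

```bash
python3 - <<'E'
from h import *
a=cam('wrist'); go([.451,-.3027,.001],-90.3); cartons(a,cloud(a)); s=sense(); print(s['wrist_force'])
E
```

```text
t 14.3 tcp [ 0.4528 -0.3038  0.0328] psi -90.25 tilt [ 0.13 -0.06] | d tool [-1.1  1.9 31.8] az 0.05 n 1
carton [ 451.1 -307.4] size [50.  44.1] long axis deg 89.8 px [279. 247.]
carton [ 549.5 -381.4] size [60. 44.] long axis deg 81.2 px [ 82. 111.]
[ 0.76232043 -0.13755369  1.40583458]
```

Request:
play_rows([
  {"ax":0,"ay":0,"az":0,"dx":0,"dy":2,"dz":15,"claw":70},
  {"ax":0,"ay":0,"az":0,"dx":0,"dy":0,"dz":12,"claw":70},
  {"ax":0,"ay":0,"az":0,"dx":0,"dy":0,"dz":4,"claw":70},
  {"ax":0,"ay":0,"az":0,"dx":0,"dy":0,"dz":0,"claw":70},
  {"ax":0,"ay":0,"az":0,"dx":0,"dy":0,"dz":0,"claw":70},
])

```text
time_s: 14.85
tcp_pos: [0.4502, -0.3036, 0.0011]
ee_rot: [[-0.005, -1.0, 0.001], [-1.0, 0.005, -0.0], [0.0, -0.001, -1.0]]
wrist_force: [0.8, -0.6, -1.3]
gripper_width: 0.807
gripper_force: 0.0
```

Request:
play_rows([
  {"ax":0,"ay":0,"az":0,"dx":0,"dy":0,"dz":0,"claw":55},
  {"ax":0,"ay":0,"az":0,"dx":0,"dy":0,"dz":0,"claw":40},
  {"ax":0,"ay":0,"az":0,"dx":0,"dy":0,"dz":0,"claw":30},
  {"ax":0,"ay":0,"az":0,"dx":0,"dy":0,"dz":0,"claw":30},
  {"ax":0,"ay":0,"az":0,"dx":0,"dy":0,"dz":0,"claw":30},
  {"ax":0,"ay":0,"az":0,"dx":0,"dy":0,"dz":0,"claw":30},
])

```text
time_s: 15.45
tcp_pos: [0.4499, -0.3035, 0.0007]
ee_rot: [[-0.005, -1.0, 0.0], [-1.0, 0.005, -0.0], [0.0, -0.0, -1.0]]
wrist_force: [1.3, -0.7, 1.4]
gripper_width: 0.499
gripper_force: 3.0
```

Request:
play_rows([
  {"ax":0,"ay":0,"az":0,"dx":0,"dy":0,"dz":-15,"claw":30},
  {"ax":0,"ay":0,"az":0,"dx":0,"dy":0,"dz":-30,"claw":30},
  {"ax":0,"ay":0,"az":0,"dx":0,"dy":0,"dz":-45,"claw":30},
  {"ax":0,"ay":0,"az":0,"dx":0,"dy":0,"dz":-45,"claw":30},
  {"ax":0,"ay":0,"az":0,"dx":0,"dy":0,"dz":-45,"claw":30},
  {"ax":0,"ay":0,"az":0,"dx":0,"dy":0,"dz":-45,"claw":30},
  {"ax":0,"ay":0,"az":0,"dx":-20,"dy":0,"dz":-30,"claw":30},
  {"ax":0,"ay":0,"az":0,"dx":-40,"dy":0,"dz":-15,"claw":30},
  {"ax":0,"ay":0,"az":0,"dx":-40,"dy":0,"dz":0,"claw":30},
  {"ax":0,"ay":0,"az":0,"dx":-40,"dy":0,"dz":0,"claw":30},
  {"ax":0,"ay":0,"az":0,"dx":-40,"dy":0,"dz":0,"claw":30},
  {"ax":0,"ay":0,"az":0,"dx":-40,"dy":0,"dz":0,"claw":30},
  {"ax":0,"ay":0,"az":0,"dx":-40,"dy":0,"dz":0,"claw":30},
  {"ax":0,"ay":0,"az":0,"dx":-40,"dy":0,"dz":0,"claw":30},
])

```text
time_s: 16.85
tcp_pos: [0.4504, -0.0019, 0.2703]
ee_rot: [[-0.005, -1.0, -0.001], [-1.0, 0.005, 0.0], [-0.0, 0.001, -1.0]]
wrist_force: [0.7, -0.5, -0.5]
gripper_width: 0.503
gripper_force: 30.0
```

Request:
play_rows([
  {"ax":0,"ay":0,"az":7.6,"dx":0,"dy":0,"dz":0,"claw":30},
  {"ax":0,"ay":0,"az":7.6,"dx":0,"dy":0,"dz":0,"claw":30},
  {"ax":0,"ay":0,"az":7.6,"dx":0,"dy":0,"dz":0,"claw":30},
  {"ax":0,"ay":0,"az":7.6,"dx":0,"dy":0,"dz":0,"claw":30},
  {"ax":0,"ay":0,"az":7.6,"dx":0,"dy":0,"dz":0,"claw":30},
  {"ax":0,"ay":0,"az":7.6,"dx":0,"dy":0,"dz":0,"claw":30},
  {"ax":0,"ay":0,"az":7.6,"dx":0,"dy":0,"dz":0,"claw":30},
  {"ax":0,"ay":0,"az":7.6,"dx":0,"dy":0,"dz":0,"claw":30},
  {"ax":0,"ay":0,"az":7.6,"dx":0,"dy":0,"dz":0,"claw":30},
  {"ax":0,"ay":0,"az":7.2,"dx":0,"dy":0,"dz":0,"claw":30},
  {"ax":0,"ay":0,"az":0,"dx":0,"dy":0,"dz":0,"claw":30},
  {"ax":0,"ay":0,"az":0,"dx":0,"dy":0,"dz":0,"claw":30},
])

```text
time_s: 18.05
tcp_pos: [0.4509, -0.0035, 0.2703]
ee_rot: [[-0.969, -0.246, -0.001], [-0.246, 0.969, -0.0], [0.001, 0.0, -1.0]]
wrist_force: [-0.4, 1.0, -0.2]
gripper_width: 0.502
gripper_force: 30.0
```

```bash
python3 - <<'E'
from h import *
go([*loc2w(-67,36),.182],YAW-180); s=sense(); print(s['gripper_width'],s['gripper_force'])
# refine trough from wrist view, in local coords
a=cam('wrist'); W=cloud(a); L=w2loc(W); z=W[...,2]; cv2.imwrite('pics/w7.png',cv2.convertScaleAbs(a['frame'],alpha=1.3))
R=np.array(s['ee_rot']); T=(W-s['tcp_pos'])@R*1000
m=(z>.173)&(z<.184)&(L[...,1]>0)&(L[...,1]<70)&(abs(L[...,0])<110)
q=L[m]
for xb in range(-100,101,20):
    p=q[abs(q[:,0]-xb)<10]
    if len(p)>30: print(xb,len(p),np.percentile(p[:,1],[2,98]).round(1))
print('x range',np.percentile(q[:,0],[.5,99.5]))
E
```

```text
t 18.1 tcp [ 0.4509 -0.0035  0.2703] psi -165.74 tilt [-0.04 -0.  ] | d tool [-2.3 -0.1 88.3] az 0.16 n 2
0.5018930053697525 29.999942458234727
-100 174 [ 0.8 66.6]
-80 1297 [10.7 66.9]
80 815 [ 7.9 63.6]
x range [-104.47236279   87.61030349]
```

Request:
play_rows([
  {"ax":0,"ay":0,"az":0,"dx":-2,"dy":1,"dz":30,"claw":30},
  {"ax":0,"ay":0,"az":0,"dx":0,"dy":0,"dz":25,"claw":30},
  {"ax":0,"ay":0,"az":0,"dx":0,"dy":0,"dz":15,"claw":30},
  {"ax":0,"ay":0,"az":0,"dx":0,"dy":0,"dz":10,"claw":30},
  {"ax":0,"ay":0,"az":0,"dx":0,"dy":0,"dz":5,"claw":30},
  {"ax":0,"ay":0,"az":0,"dx":0,"dy":0,"dz":0,"claw":30},
  {"ax":0,"ay":0,"az":0,"dx":0,"dy":0,"dz":0,"claw":30},
])

```text
time_s: 18.8
tcp_pos: [0.4534, -0.0019, 0.1863]
ee_rot: [[-0.97, -0.244, 0.001], [-0.244, 0.97, 0.0], [-0.001, -0.0, -1.0]]
wrist_force: [0.0, 0.6, -0.9]
gripper_width: 0.5
gripper_force: 30.0
```

Lower gently and release.

Request:
play_rows([
  {"ax":0,"ay":0,"az":0,"dx":0,"dy":0,"dz":3,"claw":30},
  {"ax":0,"ay":0,"az":0,"dx":0,"dy":0,"dz":1,"claw":30},
  {"ax":0,"ay":0,"az":0,"dx":0,"dy":0,"dz":0,"claw":30},
])

```text
time_s: 19.1
tcp_pos: [0.4529, -0.002, 0.1816]
ee_rot: [[-0.97, -0.244, 0.0], [-0.244, 0.97, 0.0], [-0.0, 0.0, -1.0]]
wrist_force: [-0.1, 0.8, -1.1]
gripper_width: 0.503
gripper_force: 30.0
```

Request:
play_rows([
  {"ax":0,"ay":0,"az":0,"dx":0,"dy":0,"dz":0,"claw":49},
  {"ax":0,"ay":0,"az":0,"dx":0,"dy":0,"dz":0,"claw":52},
  {"ax":0,"ay":0,"az":0,"dx":0,"dy":0,"dz":0,"claw":52},
  {"ax":0,"ay":0,"az":0,"dx":0,"dy":0,"dz":-10,"claw":52},
  {"ax":0,"ay":0,"az":0,"dx":0,"dy":0,"dz":-25,"claw":60},
  {"ax":0,"ay":0,"az":0,"dx":0,"dy":0,"dz":-40,"claw":70},
  {"ax":0,"ay":0,"az":0,"dx":0,"dy":0,"dz":-20,"claw":70},
  {"ax":0,"ay":0,"az":0,"dx":0,"dy":0,"dz":0,"claw":70},
  {"ax":0,"ay":0,"az":0,"dx":0,"dy":0,"dz":0,"claw":70},
])

```text
time_s: 20.0
tcp_pos: [0.4527, -0.0018, 0.2769]
ee_rot: [[-0.97, -0.244, 0.001], [-0.244, 0.97, 0.001], [-0.001, 0.001, -1.0]]
wrist_force: [-0.1, 0.2, -0.3]
gripper_width: 0.794
gripper_force: 0.0
```

```bash
python3 - <<'E'
from h import *
a=cam('wrist'); W=cloud(a); go([.5495,-.382,.02],81.1-180)
def inb(c,W):
    L=w2loc(W); z=W[...,2]
    m=((abs(z-.224)<.012)&(L[...,1]>-5)&(L[...,1]<80)&(abs(L[...,0])<110)&(c['frame'].min(2)>120)).astype(np.uint8)
    m=cv2.morphologyEx(m,cv2.MORPH_OPEN,np.ones((5,5)))
    for k in cv2.findContours(m,cv2.RETR_EXTERNAL,cv2.CHAIN_APPROX_NONE)[0]:
        if cv2.contourArea(k)<200: continue
        r=cv2.minAreaRect(w2loc(rays(c,k[:,0],.226)).astype(np.float32)); print('in bucket',np.round(r[0],1),np.round(r[1],1),round(r[2],1), 'z',np.nanmedian(z[m>0]).round(3))
inb(a,W); t=cam('top'); inb(t,cloud(t)); cartons(t,cloud(t)); blade(t)
E
```

```text
t 20.1 tcp [ 0.4523 -0.002   0.2761] psi -165.9 tilt [-0.07  0.01] | d tool [  -2.  -392.4  255.9] az -67.0 n 11
in bucket [-65.8  36.6] [44.  59.3] 90.0 z 0.227
carton [ 549.3 -381.8] size [56.9 40.4] long axis deg 81.5 px [336. 209.]
carton [ 642.2 -292.9] size [59.7 40.3] long axis deg 77.4 px [303. 177.]
grip? [57.4  7.3] [23.5 97.9] 10.1 px [197. 396.]
grip? [ 413.2 -216.6] [17.1 38.1] 10.0 px [278. 260.]
grip? [656.7 141.1] [ 11.1 121.8] 4.1 px [149. 176.]
grip? [ 561.4 -958.7] [104.2 228.9] 88.4 px [535. 204.]
grip? [ 542.9 -624.3] [318.1  77.6] 22.1 px [419. 208.]
grip? [ 725.9 -953.3] [ 83.5 130.1] 4.1 px [527. 148.]
grip? [ 841.2 -464.9] [51.5 28.3] 61.0 px [361. 108.]
grip? [ 838.8 -545. ] [58.4 33.8] 50.1 px [389. 109.]
grip? [ 837.4 -343.6] [117.4  82.7] 80.8 px [316. 114.]
grip? [787.   10.6] [222.2  20.1] 1.2 px [195. 132.]
grip? [  922.2 -1005.7] [171.5  46. ] 16.0 px [543.  83.]
grip? [1069.2 -423.5] [23.6 41. ] 87.5 px [343.  34.]
grip? [1057.7 -894.4] [339.9 120.2] 66.7 px [497.  33.]
```

Request:
play_rows([
  {"ax":0,"ay":0,"az":0,"dx":0,"dy":-25,"dz":0,"claw":70},
  {"ax":0,"ay":0,"az":0,"dx":0,"dy":-41,"dz":0,"claw":70},
  {"ax":0,"ay":0,"az":0,"dx":0,"dy":-41,"dz":0,"claw":70},
  {"ax":0,"ay":0,"az":0,"dx":0,"dy":-41,"dz":0,"claw":70},
  {"ax":0,"ay":0,"az":0,"dx":0,"dy":-41,"dz":0,"claw":70},
  {"ax":0,"ay":0,"az":0,"dx":0,"dy":-41,"dz":0,"claw":70},
  {"ax":0,"ay":0,"az":0,"dx":-2,"dy":-41,"dz":0,"claw":70},
  {"ax":0,"ay":0,"az":0,"dx":0,"dy":-41,"dz":0,"claw":70},
  {"ax":0,"ay":0,"az":0,"dx":0,"dy":-41,"dz":0,"claw":70},
  {"ax":0,"ay":0,"az":0,"dx":0,"dy":-39,"dz":0,"claw":70},
])

```text
time_s: 21.1
tcp_pos: [0.5501, -0.3832, 0.2745]
ee_rot: [[-0.97, -0.243, -0.003], [-0.243, 0.97, 0.001], [0.003, 0.002, -1.0]]
wrist_force: [1.3, 0.9, 0.8]
gripper_width: 0.803
gripper_force: 0.0
```

Request:
play_rows([
  {"ax":0,"ay":0,"az":-7.5,"dx":0,"dy":0,"dz":22,"claw":70},
  {"ax":0,"ay":0,"az":-7.5,"dx":0,"dy":0,"dz":22,"claw":70},
  {"ax":0,"ay":0,"az":-7.5,"dx":0,"dy":0,"dz":22,"claw":70},
  {"ax":0,"ay":0,"az":-7.5,"dx":0,"dy":0,"dz":22,"claw":70},
  {"ax":0,"ay":0,"az":-7.5,"dx":0,"dy":0,"dz":22,"claw":70},
  {"ax":0,"ay":0,"az":-7.5,"dx":0,"dy":0,"dz":22,"claw":70},
  {"ax":0,"ay":0,"az":-7.5,"dx":0,"dy":0,"dz":22,"claw":70},
  {"ax":0,"ay":0,"az":-7.5,"dx":0,"dy":0,"dz":22,"claw":70},
  {"ax":0,"ay":0,"az":-7,"dx":0,"dy":0,"dz":22,"claw":70},
  {"ax":0,"ay":0,"az":0,"dx":0,"dy":0,"dz":0,"claw":70},
  {"ax":0,"ay":0,"az":0,"dx":0,"dy":0,"dz":0,"claw":70},
])

```text
time_s: 22.2
tcp_pos: [0.5499, -0.3816, 0.0777]
ee_rot: [[-0.157, -0.988, -0.002], [-0.988, 0.157, 0.0], [-0.0, 0.002, -1.0]]
wrist_force: [0.4, -1.2, 0.6]
gripper_width: 0.808
gripper_force: 0.0
```

```bash
python3 - <<'E'
from h import *
a=cam('wrist'); go([.5495,-.3814,.001],81.2-180); cartons(a,cloud(a))
E
```

```text
t 22.2 tcp [ 0.5507 -0.382   0.079 ] psi -98.99 tilt [ 0.01 -0.04] | d tool [-0.5  1.3 78. ] az -0.19 n 2
carton [ 549.  -381.1] size [59.3 44. ] long axis deg 81.2 px [278. 225.]
```

Request:
play_rows([
  {"ax":0,"ay":0,"az":0,"dx":0,"dy":1,"dz":35,"claw":70},
  {"ax":0,"ay":0,"az":0,"dx":0,"dy":0,"dz":25,"claw":70},
  {"ax":0,"ay":0,"az":0,"dx":0,"dy":0,"dz":13,"claw":70},
  {"ax":0,"ay":0,"az":0,"dx":0,"dy":0,"dz":5,"claw":70},
  {"ax":0,"ay":0,"az":0,"dx":0,"dy":0,"dz":0,"claw":70},
  {"ax":0,"ay":0,"az":0,"dx":0,"dy":0,"dz":0,"claw":55},
  {"ax":0,"ay":0,"az":0,"dx":0,"dy":0,"dz":0,"claw":40},
  {"ax":0,"ay":0,"az":0,"dx":0,"dy":0,"dz":0,"claw":30},
  {"ax":0,"ay":0,"az":0,"dx":0,"dy":0,"dz":0,"claw":30},
  {"ax":0,"ay":0,"az":0,"dx":0,"dy":0,"dz":0,"claw":30},
  {"ax":0,"ay":0,"az":0,"dx":0,"dy":0,"dz":0,"claw":30},
  {"ax":0,"ay":0,"az":0,"dx":0,"dy":0,"dz":0,"claw":30},
])

```text
time_s: 23.45
tcp_pos: [0.5496, -0.3816, 0.0011]
ee_rot: [[-0.154, -0.988, 0.001], [-0.988, 0.154, -0.0], [0.0, -0.001, -1.0]]
wrist_force: [-1.3, 0.5, 3.6]
gripper_width: 0.503
gripper_force: 30.0
```

Request:
play_rows([
  {"ax":0,"ay":0,"az":0,"dx":0,"dy":0,"dz":-15,"claw":30},
  {"ax":0,"ay":0,"az":0,"dx":0,"dy":0,"dz":-30,"claw":30},
  {"ax":0,"ay":0,"az":0,"dx":0,"dy":0,"dz":-45,"claw":30},
  {"ax":0,"ay":0,"az":0,"dx":0,"dy":0,"dz":-45,"claw":30},
  {"ax":0,"ay":0,"az":0,"dx":0,"dy":0,"dz":-45,"claw":30},
  {"ax":0,"ay":0,"az":0,"dx":0,"dy":0,"dz":-45,"claw":30},
  {"ax":0,"ay":0,"az":0,"dx":0,"dy":0,"dz":-45,"claw":30},
  {"ax":0,"ay":0,"az":7.5,"dx":0,"dy":0,"dz":0,"claw":30},
  {"ax":0,"ay":0,"az":7.5,"dx":0,"dy":0,"dz":0,"claw":30},
  {"ax":0,"ay":0,"az":7.5,"dx":0,"dy":0,"dz":0,"claw":30},
  {"ax":0,"ay":0,"az":7.5,"dx":0,"dy":0,"dz":0,"claw":30},
  {"ax":0,"ay":0,"az":7.5,"dx":0,"dy":0,"dz":0,"claw":30},
  {"ax":0,"ay":0,"az":7.5,"dx":0,"dy":0,"dz":0,"claw":30},
  {"ax":0,"ay":0,"az":7.5,"dx":0,"dy":0,"dz":0,"claw":30},
  {"ax":0,"ay":0,"az":7.5,"dx":0,"dy":0,"dz":0,"claw":30},
  {"ax":0,"ay":0,"az":6.9,"dx":0,"dy":0,"dz":0,"claw":30},
  {"ax":0,"ay":0,"az":0,"dx":0,"dy":0,"dz":0,"claw":30},
])

```text
time_s: 25.15
tcp_pos: [0.5491, -0.3813, 0.2709]
ee_rot: [[-0.969, -0.246, 0.0], [-0.246, 0.969, 0.0], [-0.0, 0.0, -1.0]]
wrist_force: [0.1, 0.5, -0.0]
gripper_width: 0.504
gripper_force: 30.0
```

```bash
python3 - <<'E'
from h import *
go([*loc2w(67,36),.27],YAW-180); s=sense(); print(s['gripper_width'],s['gripper_force'])
E
```

```text
t 25.1 tcp [ 0.5491 -0.3813  0.2709] psi -165.78 tilt [0.   0.01] | d tool [-133.8  390.1    1. ] az 0.12 n 10
0.5038934554040461 30.001309071667492
```

Request:
play_rows([
  {"ax":0,"ay":0,"az":0,"dx":-8,"dy":20,"dz":0,"claw":30},
  {"ax":0,"ay":0,"az":0,"dx":-14,"dy":40,"dz":0,"claw":30},
  {"ax":0,"ay":0,"az":0,"dx":-14,"dy":40,"dz":0,"claw":30},
  {"ax":0,"ay":0,"az":0,"dx":-14,"dy":40,"dz":0,"claw":30},
  {"ax":0,"ay":0,"az":0,"dx":-14,"dy":40,"dz":0,"claw":30},
  {"ax":0,"ay":0,"az":0,"dx":-14,"dy":40,"dz":0,"claw":30},
  {"ax":0,"ay":0,"az":0,"dx":-14,"dy":40,"dz":0,"claw":30},
  {"ax":0,"ay":0,"az":0,"dx":-14,"dy":40,"dz":0,"claw":30},
  {"ax":0,"ay":0,"az":0,"dx":-14,"dy":40,"dz":0,"claw":30},
  {"ax":0,"ay":0,"az":0,"dx":-8,"dy":30,"dz":0,"claw":30},
  {"ax":0,"ay":0,"az":0,"dx":-6,"dy":20,"dz":0,"claw":30},
  {"ax":0,"ay":0,"az":0,"dx":0,"dy":0,"dz":0,"claw":30},
  {"ax":0,"ay":0,"az":0,"dx":0,"dy":0,"dz":0,"claw":30},
])

```text
time_s: 26.45
tcp_pos: [0.5834, 0.0297, 0.2708]
ee_rot: [[-0.969, -0.248, 0.0], [-0.248, 0.969, -0.0], [0.0, -0.0, -1.0]]
wrist_force: [-0.4, -0.7, -1.6]
gripper_width: 0.503
gripper_force: 30.0
```

```bash
python3 - <<'E'
from h import *
go([*loc2w(67,36.5),.182],YAW-180); s=sense(); print(s['gripper_width'],s['gripper_force'])
E
```

```text
t 26.4 tcp [0.5834 0.0297 0.2708] psi -165.63 tilt [ 0. -0.] | d tool [ 0.4  0.5 88.8] az 0.27 n 2
0.5032358556774842 29.99981253873557
```

Request:
play_rows([
  {"ax":0,"ay":0,"az":0.3,"dx":0,"dy":0,"dz":30,"claw":30},
  {"ax":0,"ay":0,"az":0,"dx":0,"dy":0,"dz":25,"claw":30},
  {"ax":0,"ay":0,"az":0,"dx":0,"dy":0,"dz":15,"claw":30},
  {"ax":0,"ay":0,"az":0,"dx":0,"dy":0,"dz":10,"claw":30},
  {"ax":0,"ay":0,"az":0,"dx":0,"dy":0,"dz":5,"claw":30},
  {"ax":0,"ay":0,"az":0,"dx":0,"dy":0,"dz":3,"claw":30},
  {"ax":0,"ay":0,"az":0,"dx":0,"dy":0,"dz":1,"claw":30},
  {"ax":0,"ay":0,"az":0,"dx":0,"dy":0,"dz":0,"claw":30},
  {"ax":0,"ay":0,"az":0,"dx":0,"dy":0,"dz":0,"claw":30},
])

```text
time_s: 27.35
tcp_pos: [0.5839, 0.0296, 0.1822]
ee_rot: [[-0.971, -0.241, 0.001], [-0.241, 0.971, 0.0], [-0.001, -0.0, -1.0]]
wrist_force: [-0.3, 0.6, -1.0]
gripper_width: 0.501
gripper_force: 30.0
```

Request:
play_rows([
  {"ax":0,"ay":0,"az":0,"dx":0,"dy":0,"dz":0,"claw":49},
  {"ax":0,"ay":0,"az":0,"dx":0,"dy":0,"dz":0,"claw":52},
  {"ax":0,"ay":0,"az":0,"dx":0,"dy":0,"dz":0,"claw":52},
  {"ax":0,"ay":0,"az":0,"dx":0,"dy":0,"dz":-10,"claw":52},
  {"ax":0,"ay":0,"az":0,"dx":0,"dy":0,"dz":-25,"claw":60},
  {"ax":0,"ay":0,"az":0,"dx":0,"dy":0,"dz":-40,"claw":70},
  {"ax":0,"ay":0,"az":0,"dx":0,"dy":0,"dz":-20,"claw":70},
  {"ax":0,"ay":0,"az":0,"dx":0,"dy":0,"dz":0,"claw":70},
  {"ax":0,"ay":0,"az":0,"dx":0,"dy":0,"dz":0,"claw":70},
])

```text
time_s: 28.25
tcp_pos: [0.5835, 0.0296, 0.2772]
ee_rot: [[-0.971, -0.24, 0.001], [-0.24, 0.971, 0.001], [-0.001, 0.001, -1.0]]
wrist_force: [-0.1, 1.0, -0.8]
gripper_width: 0.798
gripper_force: 0.0
```

```bash
cat >> h.py <<'E'
def inb(c,W):
    L=w2loc(W); z=W[...,2]
    m=((abs(z-.224)<.012)&(L[...,1]>-5)&(L[...,1]<80)&(abs(L[...,0])<110)&(c['frame'].min(2)>120)).astype(np.uint8)
    m=cv2.morphologyEx(m,cv2.MORPH_OPEN,np.ones((5,5)))
    for k in cv2.findContours(m,cv2.RETR_EXTERNAL,cv2.CHAIN_APPROX_NONE)[0]:
        if cv2.contourArea(k)<150: continue
        r=cv2.minAreaRect(w2loc(rays(c,k[:,0],.226)).astype(np.float32)); print('in bucket',np.round(r[0],1),np.round(r[1],1),round(r[2],1), 'z',np.nanmedian(z[m>0]).round(3))
E
python3 - <<'E'
from h import *
a=cam('wrist'); W=cloud(a); inb(a,W); t=cam('top'); cartons(t,cloud(t)); inb(t,cloud(t)); go([.642,-.293,.08],78.6-180)
E
```

```text
in bucket [68.8 35.3] [44.  59.4] 89.8 z 0.227
in bucket [-56.3  36.5] [44.2 41.2] 89.9 z 0.227
carton [ 642.1 -292.8] size [59.7 40.3] long axis deg 78.2 px [303. 177.]
in bucket [-65.1  36.9] [37.4 52.8] 87.4 z 0.225
t 28.4 tcp [0.5829 0.0294 0.2755] psi -166.09 tilt [-0.12 -0.01] | d tool [  19.7 -327.2  195.5] az -64.69 n 9
```

Request:
play_rows([
  {"ax":0,"ay":0,"az":0,"dx":2,"dy":-25,"dz":0,"claw":62},
  {"ax":0,"ay":0,"az":0,"dx":3,"dy":-41,"dz":0,"claw":62},
  {"ax":0,"ay":0,"az":0,"dx":3,"dy":-41,"dz":0,"claw":62},
  {"ax":0,"ay":0,"az":0,"dx":3,"dy":-41,"dz":0,"claw":62},
  {"ax":0,"ay":0,"az":0,"dx":3,"dy":-41,"dz":0,"claw":62},
  {"ax":0,"ay":0,"az":0,"dx":3,"dy":-41,"dz":0,"claw":62},
  {"ax":0,"ay":0,"az":0,"dx":3,"dy":-41,"dz":0,"claw":62},
  {"ax":0,"ay":0,"az":0,"dx":0,"dy":-41,"dz":0,"claw":62},
  {"ax":0,"ay":0,"az":0,"dx":0,"dy":-15,"dz":0,"claw":62},
])

```text
time_s: 29.25
tcp_pos: [0.6422, -0.2961, 0.2737]
ee_rot: [[-0.971, -0.237, -0.004], [-0.237, 0.971, 0.001], [0.004, 0.002, -1.0]]
wrist_force: [-0.2, 0.7, -0.6]
gripper_width: 0.71
gripper_force: 0.0
```

Request:
play_rows([
  {"ax":0,"ay":0,"az":-7.5,"dx":0,"dy":0,"dz":22,"claw":62},
  {"ax":0,"ay":0,"az":-7.5,"dx":0,"dy":0,"dz":22,"claw":62},
  {"ax":0,"ay":0,"az":-7.5,"dx":0,"dy":0,"dz":22,"claw":62},
  {"ax":0,"ay":0,"az":-7.5,"dx":0,"dy":0,"dz":22,"claw":62},
  {"ax":0,"ay":0,"az":-7.5,"dx":0,"dy":0,"dz":22,"claw":62},
  {"ax":0,"ay":0,"az":-7.5,"dx":0,"dy":0,"dz":22,"claw":62},
  {"ax":0,"ay":0,"az":-7.5,"dx":0,"dy":0,"dz":22,"claw":62},
  {"ax":0,"ay":0,"az":-7.5,"dx":0,"dy":0,"dz":22,"claw":62},
  {"ax":0,"ay":0,"az":-4.7,"dx":0,"dy":0,"dz":20,"claw":62},
  {"ax":0,"ay":0,"az":0,"dx":0,"dy":0,"dz":0,"claw":62},
  {"ax":0,"ay":0,"az":0,"dx":0,"dy":0,"dz":0,"claw":62},
])

```text
time_s: 30.35
tcp_pos: [0.6425, -0.2925, 0.0801]
ee_rot: [[-0.199, -0.98, -0.002], [-0.98, 0.199, -0.0], [0.0, 0.002, -1.0]]
wrist_force: [-0.4, -0.3, 1.4]
gripper_width: 0.714
gripper_force: 0.0
```

```bash
python3 - <<'E'
from h import *
a=cam('wrist'); go([.642,-.293,.001],78.6-180); cartons(a,cloud(a))
E
```

```text
t 30.4 tcp [ 0.6433 -0.2927  0.0813] psi -101.44 tilt [ 0.04 -0.04] | d tool [ 0.5  1.3 80.3] az -0.04 n 2
carton [ 641.6 -293.3] size [59.6 44.1] long axis deg 78.3 px [278. 222.]
```

Request:
play_rows([
  {"ax":0,"ay":0,"az":0,"dx":0,"dy":1,"dz":35,"claw":62},
  {"ax":0,"ay":0,"az":0,"dx":0,"dy":0,"dz":25,"claw":62},
  {"ax":0,"ay":0,"az":0,"dx":0,"dy":0,"dz":12,"claw":62},
  {"ax":0,"ay":0,"az":0,"dx":0,"dy":0,"dz":4,"claw":62},
  {"ax":0,"ay":0,"az":0,"dx":0,"dy":0,"dz":0,"claw":62},
  {"ax":0,"ay":0,"az":0,"dx":0,"dy":0,"dz":0,"claw":50},
  {"ax":0,"ay":0,"az":0,"dx":0,"dy":0,"dz":0,"claw":40},
  {"ax":0,"ay":0,"az":0,"dx":0,"dy":0,"dz":0,"claw":30},
  {"ax":0,"ay":0,"az":0,"dx":0,"dy":0,"dz":0,"claw":30},
  {"ax":0,"ay":0,"az":0,"dx":0,"dy":0,"dz":0,"claw":30},
  {"ax":0,"ay":0,"az":0,"dx":0,"dy":0,"dz":0,"claw":30},
  {"ax":0,"ay":0,"az":0,"dx":0,"dy":0,"dz":0,"claw":30},
])

```text
time_s: 31.6
tcp_pos: [0.6423, -0.2927, 0.0056]
ee_rot: [[-0.197, -0.98, 0.001], [-0.98, 0.197, -0.001], [0.0, -0.001, -1.0]]
wrist_force: [-1.1, 1.2, 6.0]
gripper_width: 0.502
gripper_force: 30.0
```

Request:
play_rows([
  {"ax":0,"ay":0,"az":0,"dx":0,"dy":0,"dz":-15,"claw":30},
  {"ax":0,"ay":0,"az":0,"dx":0,"dy":0,"dz":-30,"claw":30},
  {"ax":0,"ay":0,"az":0,"dx":0,"dy":0,"dz":-45,"claw":30},
  {"ax":0,"ay":0,"az":0,"dx":0,"dy":0,"dz":-45,"claw":30},
  {"ax":0,"ay":0,"az":0,"dx":0,"dy":0,"dz":-45,"claw":30},
  {"ax":0,"ay":0,"az":0,"dx":0,"dy":0,"dz":-45,"claw":30},
  {"ax":0,"ay":0,"az":0,"dx":0,"dy":0,"dz":-45,"claw":30},
  {"ax":0,"ay":0,"az":7.5,"dx":0,"dy":0,"dz":0,"claw":30},
  {"ax":0,"ay":0,"az":7.5,"dx":0,"dy":0,"dz":0,"claw":30},
  {"ax":0,"ay":0,"az":7.5,"dx":0,"dy":0,"dz":0,"claw":30},
  {"ax":0,"ay":0,"az":7.5,"dx":0,"dy":0,"dz":0,"claw":30},
  {"ax":0,"ay":0,"az":7.5,"dx":0,"dy":0,"dz":0,"claw":30},
  {"ax":0,"ay":0,"az":7.5,"dx":0,"dy":0,"dz":0,"claw":30},
  {"ax":0,"ay":0,"az":7.5,"dx":0,"dy":0,"dz":0,"claw":30},
  {"ax":0,"ay":0,"az":7.5,"dx":0,"dy":0,"dz":0,"claw":30},
  {"ax":0,"ay":0,"az":4.6,"dx":0,"dy":0,"dz":0,"claw":30},
  {"ax":0,"ay":0,"az":0,"dx":0,"dy":0,"dz":0,"claw":30},
])

```text
time_s: 33.3
tcp_pos: [0.6414, -0.2924, 0.2744]
ee_rot: [[-0.97, -0.242, -0.001], [-0.242, 0.97, 0.0], [0.001, 0.001, -1.0]]
wrist_force: [-0.2, 0.2, -1.4]
gripper_width: 0.505
gripper_force: 30.0
```

```bash
python3 - <<'E'
from h import *
go([*loc2w(0.5,36),.274],YAW-180); s=sense(); print(s['gripper_width'],s['gripper_force'])
E
```

```text
t 33.3 tcp [ 0.6414 -0.2924  0.2744] psi -165.98 tilt [-0.04  0.03] | d tool [ 45.2 326.5   0.6] az -0.08 n 8
0.5046129021992044 29.975430965423584
```

Request:
play_rows([
  {"ax":0,"ay":0,"az":0,"dx":3,"dy":20,"dz":0,"claw":30},
  {"ax":0,"ay":0,"az":0,"dx":5,"dy":38,"dz":0,"claw":30},
  {"ax":0,"ay":0,"az":0,"dx":5,"dy":38,"dz":0,"claw":30},
  {"ax":0,"ay":0,"az":0,"dx":5,"dy":38,"dz":0,"claw":30},
  {"ax":0,"ay":0,"az":0,"dx":5,"dy":38,"dz":0,"claw":30},
  {"ax":0,"ay":0,"az":0,"dx":5,"dy":38,"dz":0,"claw":30},
  {"ax":0,"ay":0,"az":0,"dx":5,"dy":38,"dz":0,"claw":30},
  {"ax":0,"ay":0,"az":0,"dx":5,"dy":38,"dz":0,"claw":30},
  {"ax":0,"ay":0,"az":0,"dx":4,"dy":25,"dz":0,"claw":30},
  {"ax":0,"ay":0,"az":0,"dx":2,"dy":16,"dz":0,"claw":30},
  {"ax":0,"ay":0,"az":0,"dx":0,"dy":0,"dz":0,"claw":30},
  {"ax":0,"ay":0,"az":0,"dx":0,"dy":0,"dz":0,"claw":30},
])

```text
time_s: 34.5
tcp_pos: [0.5198, 0.0141, 0.2748]
ee_rot: [[-0.97, -0.244, 0.0], [-0.244, 0.97, 0.0], [-0.0, -0.0, -1.0]]
wrist_force: [-0.5, -0.8, -2.4]
gripper_width: 0.502
gripper_force: 30.0
```

```bash
python3 - <<'E'
from h import *
go([*loc2w(1.4,36),.187],YAW-180); s=sense(); print(s['gripper_width'],s['gripper_force'])
E
```

```text
t 34.5 tcp [0.5198 0.0141 0.2748] psi -165.88 tilt [0.02 0.  ] | d tool [ 0.6 -0.3 87.8] az 0.02 n 2
0.5015285086442718 29.974270462989807
```

Request:
play_rows([
  {"ax":0,"ay":0,"az":0,"dx":0,"dy":0,"dz":30,"claw":30},
  {"ax":0,"ay":0,"az":0,"dx":0,"dy":0,"dz":25,"claw":30},
  {"ax":0,"ay":0,"az":0,"dx":0,"dy":0,"dz":15,"claw":30},
  {"ax":0,"ay":0,"az":0,"dx":0,"dy":0,"dz":10,"claw":30},
  {"ax":0,"ay":0,"az":0,"dx":0,"dy":0,"dz":5,"claw":30},
  {"ax":0,"ay":0,"az":0,"dx":0,"dy":0,"dz":1,"claw":30},
  {"ax":0,"ay":0,"az":0,"dx":0,"dy":0,"dz":0,"claw":30},
  {"ax":0,"ay":0,"az":0,"dx":0,"dy":0,"dz":0,"claw":30},
  {"ax":0,"ay":0,"az":0,"dx":0,"dy":0,"dz":0,"claw":52},
  {"ax":0,"ay":0,"az":0,"dx":0,"dy":0,"dz":0,"claw":52},
  {"ax":0,"ay":0,"az":0,"dx":0,"dy":0,"dz":-25,"claw":52},
  {"ax":0,"ay":0,"az":0,"dx":0,"dy":0,"dz":-45,"claw":52},
  {"ax":0,"ay":0,"az":0,"dx":0,"dy":0,"dz":-45,"claw":52},
  {"ax":0,"ay":0,"az":0,"dx":0,"dy":0,"dz":-45,"claw":52},
  {"ax":0,"ay":0,"az":0,"dx":0,"dy":0,"dz":0,"claw":52},
  {"ax":0,"ay":0,"az":0,"dx":0,"dy":0,"dz":0,"claw":52},
  {"ax":0,"ay":0,"az":0,"dx":0,"dy":0,"dz":0,"claw":52},
  {"ax":0,"ay":0,"az":0,"dx":0,"dy":0,"dz":0,"claw":52},
  {"ax":0,"ay":0,"az":0,"dx":0,"dy":0,"dz":0,"claw":52},
  {"ax":0,"ay":0,"az":0,"dx":0,"dy":0,"dz":0,"claw":52},
])

```text
time_s: 36.5
tcp_pos: [0.5197, 0.014, 0.3478]
ee_rot: [[-0.97, -0.242, -0.001], [-0.242, 0.97, -0.001], [0.002, -0.0, -1.0]]
wrist_force: [0.2, 0.1, 1.0]
gripper_width: 0.594
gripper_force: 0.0
```

Request:
play_rows([
  {"ax":0,"ay":0,"az":0,"dx":0,"dy":-30,"dz":0,"claw":30},
  {"ax":0,"ay":0,"az":0,"dx":0,"dy":-40,"dz":0,"claw":10},
  {"ax":0,"ay":0,"az":0,"dx":0,"dy":-40,"dz":0,"claw":0},
  {"ax":0,"ay":0,"az":0,"dx":0,"dy":-40,"dz":0,"claw":0},
  {"ax":0,"ay":0,"az":0,"dx":0,"dy":-40,"dz":0,"claw":0},
  {"ax":0,"ay":0,"az":0,"dx":0,"dy":0,"dz":0,"claw":0},
  {"ax":0,"ay":0,"az":0,"dx":0,"dy":0,"dz":0,"claw":0},
  {"ax":0,"ay":0,"az":0,"dx":0,"dy":0,"dz":0,"claw":0},
  {"ax":0,"ay":0,"az":0,"dx":0,"dy":0,"dz":0,"claw":0},
])

```text
time_s: 37.4
tcp_pos: [0.5658, -0.1693, 0.3489]
ee_rot: [[-0.97, -0.244, 0.0], [-0.244, 0.97, 0.0], [-0.0, -0.0, -1.0]]
wrist_force: [-0.1, 0.4, 0.3]
gripper_width: 0.005
gripper_force: 0.0
```

```bash
python3 - <<'E'
from h import *
s=sense(); t=cam('top'); w=cam('wrist'); print(s['time_s'],s['tcp_pos'])
f=lambda x:cv2.convertScaleAbs(x,alpha=1.5)
A=cv2.resize(f(t['frame'])[150:300,100:300],(400,300),interpolation=cv2.INTER_CUBIC); B=cv2.resize(cv2.convertScaleAbs(w['frame'],alpha=1.2),(400,300))
cv2.imwrite('pics/trip.png',np.hstack([A,B]))
W=cloud(t); L=w2loc(W); z=W[...,2]
m=(abs(L[...,0])<50)&(z>.22)&(z<.3)&(L[...,1]>-120)&(L[...,1]<120)
print(m.sum(), np.percentile(L[m],[2,50,98],axis=0).round(1).tolist() if m.sum() else '', np.percentile(z[m],[2,50,98]) if m.sum() else '')
inb(w,cloud(w))
E
```

```text
37.4 [ 0.56582464 -0.16933498  0.34885614]
566 [[-34.3, 6.8], [1.0, 21.3], [36.6, 44.9]] [0.22213277 0.25294558 0.27896715]
```

View pics/trip.png

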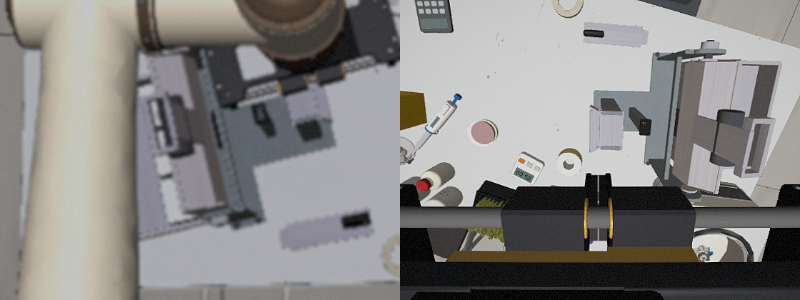

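```bash
python3 - <<'E'
from h import *
go([*loc2w(0,95),.349],None)
E
```

```text
t 37.5 tcp [ 0.5659 -0.1693  0.349 ] psi -165.9 tilt [0.04 0.  ] | d tool [  1.9 247.8  -0. ] az 0 n 6
```

Request:
play_rows([
  {"ax":0,"ay":0,"az":0,"dx":0,"dy":25,"dz":0,"claw":0},
  {"ax":0,"ay":0,"az":0,"dx":2,"dy":45,"dz":0,"claw":0},
  {"ax":0,"ay":0,"az":0,"dx":0,"dy":45,"dz":0,"claw":0},
  {"ax":0,"ay":0,"az":0,"dx":0,"dy":45,"dz":0,"claw":0},
  {"ax":0,"ay":0,"az":0,"dx":0,"dy":45,"dz":0,"claw":0},
  {"ax":0,"ay":0,"az":0,"dx":0,"dy":43,"dz":0,"claw":0},
  {"ax":0,"ay":0,"az":0,"dx":0,"dy":0,"dz":0,"claw":0},
  {"ax":0,"ay":0,"az":0,"dx":0,"dy":0,"dz":40,"claw":0},
  {"ax":0,"ay":0,"az":0,"dx":0,"dy":0,"dz":40,"claw":0},
  {"ax":0,"ay":0,"az":0,"dx":0,"dy":0,"dz":35,"claw":0},
  {"ax":0,"ay":0,"az":0,"dx":0,"dy":0,"dz":15,"claw":0},
  {"ax":0,"ay":0,"az":0,"dx":0,"dy":0,"dz":0,"claw":0},
])

```text
time_s: 38.7
tcp_pos: [0.5022, 0.0693, 0.2162]
ee_rot: [[-0.97, -0.242, -0.005], [-0.242, 0.97, -0.002], [0.005, -0.001, -1.0]]
wrist_force: [0.4, -0.8, 0.4]
gripper_width: 0.001
gripper_force: 0.0
```

Request:
play_rows([
  {"ax":0,"ay":0,"az":0,"dx":0,"dy":-8,"dz":0,"claw":0},
  {"ax":0,"ay":0,"az":0,"dx":0,"dy":-8,"dz":0,"claw":0},
  {"ax":0,"ay":0,"az":0,"dx":0,"dy":-8,"dz":0,"claw":0},
  {"ax":0,"ay":0,"az":0,"dx":0,"dy":-8,"dz":0,"claw":0},
  {"ax":0,"ay":0,"az":0,"dx":0,"dy":-8,"dz":0,"claw":0},
  {"ax":0,"ay":0,"az":0,"dx":0,"dy":-8,"dz":0,"claw":0},
  {"ax":0,"ay":0,"az":0,"dx":0,"dy":-8,"dz":0,"claw":0},
  {"ax":0,"ay":0,"az":0,"dx":0,"dy":-8,"dz":0,"claw":0},
])

```text
time_s: 39.5
tcp_pos: [0.5196, 0.0071, 0.2186]
ee_rot: [[-0.97, -0.242, 0.0], [-0.242, 0.97, -0.0], [-0.0, -0.0, -1.0]]
wrist_force: [0.4, -0.3, 0.8]
gripper_width: 0.005
gripper_force: 0.4
```

```bash
python3 - <<'E'
from h import *
go([*loc2w(0,-35),.219],None); s=sense(); print(s['wrist_force'],w2loc(s['tcp_pos']))
W=cloud(cam('wrist')); L=w2loc(W); z=W[...,2]
m=(abs(L[...,0])<40)&(z>.2)&(z<.3)&(L[...,1]<100)&(L[...,1]>-120); print(m.sum(),np.percentile(L[m],[2,50,98],axis=0).round(1).tolist() if m.sum() else '',np.percentile(z[m],[2,50,98]) if m.sum() else '')
E
```

```text
t 39.5 tcp [0.5196 0.0071 0.2186] psi -165.99 tilt [ 0. -0.] | d tool [ -0.1 -64.5  -0.4] az 0 n 2
[ 0.38804181 -0.25192849  0.75740091] [-1.08852813e-02  2.95448354e+01]
8297 [[-34.8, -12.0], [-23.3, 14.8], [6.1, 35.8]] [0.20371215 0.25722494 0.2908454 ]
```

Request:
play_rows([
  {"ax":0,"ay":0,"az":0,"dx":0,"dy":-8,"dz":0,"claw":0},
  {"ax":0,"ay":0,"az":0,"dx":0,"dy":-8,"dz":0,"claw":0},
  {"ax":0,"ay":0,"az":0,"dx":0,"dy":-8,"dz":0,"claw":0},
  {"ax":0,"ay":0,"az":0,"dx":0,"dy":-8,"dz":0,"claw":0},
  {"ax":0,"ay":0,"az":0,"dx":0,"dy":-8,"dz":0,"claw":0},
  {"ax":0,"ay":0,"az":0,"dx":0,"dy":-8,"dz":0,"claw":0},
  {"ax":0,"ay":0,"az":0,"dx":0,"dy":-8,"dz":0,"claw":0},
  {"ax":0,"ay":0,"az":0,"dx":0,"dy":-8,"dz":0,"claw":0},
])

```text
time_s: 40.35
tcp_pos: [0.5351, -0.055, 0.2184]
ee_rot: [[-0.97, -0.242, -0.0], [-0.242, 0.97, -0.0], [0.0, -0.0, -1.0]]
wrist_force: [-0.7, 0.9, 0.2]
gripper_width: 0.006
gripper_force: 0.0
```

```bash
python3 - <<'E'
from h import *
go([*loc2w(0,-60),.219],None); s=sense(); print(s['wrist_force'],w2loc(s['tcp_pos']))
W=cloud(cam('wrist')); L=w2loc(W); z=W[...,2]
m=(abs(L[...,0])<40)&(z>.19)&(z<.3)&(L[...,1]<100)&(L[...,1]>-120)
for yb in range(-120,60,12):
    q=m&(abs(L[...,1]-yb)<6); 
    if q.sum()>20: print(yb,q.sum(),np.percentile(L[q][:,0],[2,98]).round(),np.percentile(z[q],[5,50,95]).round(3))
E
```

```text
t 40.4 tcp [ 0.5351 -0.055   0.2184] psi -165.99 tilt [-0.01 -0.  ] | d tool [ -0.2 -25.6  -0.6] az 0 n 1
[-0.67376347  0.89140429  0.22339186] [ -0.12982299 -34.43653489]
-120 615 [-29.  27.] [0.191 0.195 0.196]
-72 1099 [-35.  -3.] [0.242 0.246 0.251]
-60 1127 [-35.  -2.] [0.239 0.255 0.266]
-48 1584 [-35.  -4.] [0.221 0.26  0.266]
-36 2869 [-35.   8.] [0.224 0.25  0.291]
-24 1748 [-35.   1.] [0.216 0.235 0.266]
-12 826 [-35.   4.] [0.22  0.231 0.235]
12 1312 [-39.  17.] [0.193 0.218 0.22 ]
```

Request:
play_rows([
  {"ax":0,"ay":0,"az":0,"dx":0,"dy":-8,"dz":0,"claw":0},
  {"ax":0,"ay":0,"az":0,"dx":0,"dy":-8,"dz":0,"claw":0},
  {"ax":0,"ay":0,"az":0,"dx":0,"dy":-6,"dz":0,"claw":0},
  {"ax":0,"ay":0,"az":0,"dx":0,"dy":0,"dz":0,"claw":0},
  {"ax":0,"ay":0,"az":0,"dx":0,"dy":0,"dz":0,"claw":0},
  {"ax":0,"ay":0,"az":0,"dx":0,"dy":0,"dz":0,"claw":0},
  {"ax":0,"ay":0,"az":0,"dx":0,"dy":0,"dz":0,"claw":0},
  {"ax":0,"ay":0,"az":0,"dx":0,"dy":0,"dz":0,"claw":0},
  {"ax":0,"ay":0,"az":0,"dx":0,"dy":0,"dz":0,"claw":0},
])

```text
time_s: 41.3
tcp_pos: [0.5402, -0.0755, 0.2186]
ee_rot: [[-0.97, -0.242, 0.0], [-0.242, 0.97, 0.0], [-0.0, 0.0, -1.0]]
wrist_force: [0.2, -0.3, -0.3]
gripper_width: 0.003
gripper_force: 0.0
```

```bash
python3 - <<'E'
from h import *
go([*loc2w(0,-60),.219],None); s=sense(); print(s['wrist_force'],w2loc(s['tcp_pos']))
W=cloud(cam('wrist')); L=w2loc(W); z=W[...,2]
m=(abs(L[...,0])<40)&(z>.17)&(z<.3)&(L[...,1]<100)&(L[...,1]>-120)
for yb in range(-120,60,12):
    q=m&(abs(L[...,1]-yb)<6); 
    if q.sum()>20: print(yb,q.sum(),np.percentile(L[q][:,0],[2,98]).round(),np.percentile(z[q],[5,50,95]).round(3))
E
```

```text
t 41.3 tcp [ 0.5402 -0.0755  0.2186] psi -165.97 tilt [0. 0.] | d tool [-0.1 -4.5 -0.4] az 0 n 1
[ 0.22530696 -0.31947965 -0.27965783] [ -0.11650293 -55.54629171]
-120 953 [-29.  26.] [0.178 0.192 0.196]
-96 1632 [-36.  18.] [0.178 0.204 0.205]
-84 1457 [-35.  23.] [0.177 0.178 0.204]
-72 918 [-21.  21.] [0.176 0.178 0.179]
-60 2435 [-36.   8.] [0.191 0.246 0.291]
-48 2062 [-36.   9.] [0.194 0.204 0.29 ]
-36 1185 [-36.  20.] [0.178 0.199 0.203]
-24 1724 [-38.  21.] [0.177 0.179 0.214]
-12 1201 [-39.  17.] [0.199 0.204 0.209]
0 1145 [-39.  23.] [0.187 0.192 0.198]
12 1346 [-39.  28.] [0.18  0.181 0.186]
24 1555 [-39.  29.] [0.18  0.181 0.182]
36 1709 [-39.  37.] [0.18  0.181 0.182]
48 1743 [-39.  38.] [0.18  0.181 0.182]
```

Request:
play_rows([
  {"ax":0,"ay":0,"az":0,"dx":0,"dy":0,"dz":-35,"claw":30},
  {"ax":0,"ay":0,"az":0,"dx":0,"dy":0,"dz":-45,"claw":50},
  {"ax":0,"ay":0,"az":-8,"dx":0,"dy":0,"dz":0,"claw":50},
  {"ax":0,"ay":0,"az":-8,"dx":0,"dy":0,"dz":0,"claw":50},
  {"ax":0,"ay":0,"az":-8,"dx":0,"dy":0,"dz":0,"claw":50},
  {"ax":0,"ay":0,"az":-8,"dx":0,"dy":0,"dz":0,"claw":50},
  {"ax":0,"ay":0,"az":-8,"dx":0,"dy":0,"dz":0,"claw":50},
  {"ax":0,"ay":0,"az":-8,"dx":0,"dy":0,"dz":0,"claw":50},
  {"ax":0,"ay":0,"az":-8,"dx":0,"dy":0,"dz":0,"claw":50},
  {"ax":0,"ay":0,"az":-8,"dx":0,"dy":0,"dz":0,"claw":50},
  {"ax":0,"ay":0,"az":-8,"dx":0,"dy":0,"dz":0,"claw":50},
  {"ax":0,"ay":0,"az":-8,"dx":0,"dy":0,"dz":0,"claw":50},
  {"ax":0,"ay":0,"az":-8,"dx":0,"dy":0,"dz":0,"claw":50},
  {"ax":0,"ay":0,"az":-1.9,"dx":0,"dy":0,"dz":0,"claw":50},
  {"ax":0,"ay":0,"az":0,"dx":30,"dy":36,"dz":0,"claw":50},
  {"ax":0,"ay":0,"az":0,"dx":30,"dy":36,"dz":0,"claw":50},
  {"ax":0,"ay":0,"az":0,"dx":30,"dy":36,"dz":0,"claw":50},
  {"ax":0,"ay":0,"az":0,"dx":15,"dy":50,"dz":0,"claw":50},
  {"ax":0,"ay":0,"az":0,"dx":0,"dy":0,"dz":0,"claw":50},
  {"ax":0,"ay":0,"az":0,"dx":0,"dy":0,"dz":0,"claw":50},
])

```text
time_s: 43.35
tcp_pos: [0.4133, -0.215, 0.2991]
ee_rot: [[0.239, -0.971, 0.002], [-0.971, -0.239, -0.0], [0.001, -0.001, -1.0]]
wrist_force: [1.0, 0.1, 0.9]
gripper_width: 0.575
gripper_force: 0.0
```

```bash
cat >> h.py <<'E'
def bl(c):
    # blade plate (steel, low) + grip in world
    W=cloud(c); z=W[...,2]; f=c['frame'].astype(int); x,y=W[...,0],W[...,1]
    roi=(x>.33)&(x<.5)&(y>-.3)&(y<-.05)
    g=(roi&(z>.03)&(z<.06)&(f.max(2)<90)).astype(np.uint8); p=W[g>0]
    if len(p)>20:
        r=cv2.minAreaRect((p[:,:2]*1000).astype(np.float32)); print('grip cloud',len(p),np.round(r[0],1),np.round(r[1],1),round(r[2],1),'ztop',np.percentile(p[:,2],95).round(4))
    b=(roi&(z>.0025)&(z<.016)).astype(np.uint8); b=cv2.morphologyEx(b,cv2.MORPH_OPEN,np.ones((3,3)))
    n,l,st,_=cv2.connectedComponentsWithStats(b)
    for i in range(1,n):
        if st[i,4]>400:
            q=W[l==i]; r=cv2.minAreaRect((q[:,:2]*1000).astype(np.float32)); A=np.c_[q[:,:2]-q[:,:2].mean(0),np.ones(len(q))]; co=np.linalg.lstsq(A,q[:,2],rcond=None)[0]
            print('plate',st[i,4],np.round(r[0],1),np.round(r[1],1),round(r[2],1),'plane slope deg',np.degrees(co[:2]).round(2),'z',co[2].round(4))
E
python3 - <<'E'
from h import *
s=sense(); print(s['tcp_pos']); a=cam('wrist'); bl(a)
t=cam('top'); W=cloud(t); L=w2loc(W); z=W[...,2]
cv2.imwrite('pics/chk.png',np.hstack([cv2.resize(cv2.convertScaleAbs(t['frame'][150:300,100:300],alpha=1.6),(400,300),interpolation=cv2.INTER_CUBIC),cv2.resize(cv2.convertScaleAbs(a['frame'],alpha=1.2),(400,300))]))
go([.413,-.217,.15],-76.1)
E
```

```text
[ 0.41334076 -0.21503796  0.29913812]
grip cloud 329 [ 426.5 -165.5] [ 14.1 229.9] 3.0 ztop 0.0512
plate 823 [ 365.5 -275.9] [47.8 61.6] 90.0 plane slope deg [-0.24  0.81] z 0.0129
plate 1965 [ 422.4 -215.8] [ 38.8 129.6] 10.5 plane slope deg [-0.1   0.82] z 0.0056
plate 771 [454.5 -67.5] [91.1 39.6] 3.5 plane slope deg [-0.82  1.74] z 0.009
t 43.5 tcp [ 0.4145 -0.2142  0.2987] psi -76.07 tilt [0.03 0.  ] | d tool [  2.3   2.2 148.7] az 0.03 n 4
```

View pics/chk.png

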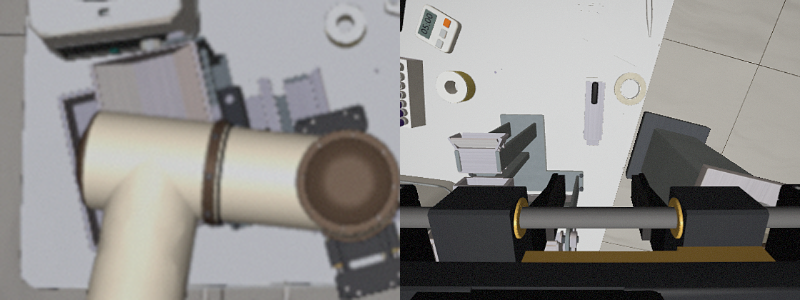

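```bash
cat >> h.py <<'E'
def grip(c,x0,y0):
    W=cloud(c); z=W[...,2]; f=c['frame'].max(2)
    m=((f<90)&(z>.038)&(z<.056)&(abs(W[...,0]-x0)<.03)&(abs(W[...,1]-y0)<.045)).astype(np.uint8)
    q=W[m>0]; r=cv2.minAreaRect((q[:,:2]*1000).astype(np.float32)); print('gripc',len(q),np.round(r[0],1),np.round(r[1],1),round(r[2],1),'z',np.percentile(q[:,2],[50,95]).round(3))
E
python3 - <<'E'
from h import *
a=cam('wrist'); grip(a,.4306,-.26); go([.4306,-.26,.15],10.5-90)
E
```

```text
gripc 251 [ 431.5 -260.7] [11.2 39.7] 10.5 z [0.043 0.045]
t 43.5 tcp [ 0.4147 -0.214   0.2985] psi -76.03 tilt [0. 0.] | d tool [ 48.5  -4.3 148.5] az 3.47 n 4
```

Request:
play_rows([
  {"ax":0,"ay":0,"az":3.5,"dx":0,"dy":0,"dz":0,"claw":32},
  {"ax":0,"ay":0,"az":0,"dx":25,"dy":-3,"dz":30,"claw":32},
  {"ax":0,"ay":0,"az":0,"dx":23,"dy":-5,"dz":45,"claw":32},
  {"ax":0,"ay":0,"az":0,"dx":0,"dy":0,"dz":45,"claw":32},
  {"ax":0,"ay":0,"az":0,"dx":0,"dy":0,"dz":45,"claw":32},
  {"ax":0,"ay":0,"az":0,"dx":0,"dy":0,"dz":40,"claw":32},
  {"ax":0,"ay":0,"az":0,"dx":0,"dy":0,"dz":25,"claw":32},
  {"ax":0,"ay":0,"az":0,"dx":0,"dy":0,"dz":0,"claw":32},
  {"ax":0,"ay":0,"az":0,"dx":0,"dy":0,"dz":0,"claw":32},
])

```text
time_s: 44.4
tcp_pos: [0.4316, -0.2597, 0.0694]
ee_rot: [[0.182, -0.983, -0.0], [-0.983, -0.182, -0.0], [0.0, 0.0, -1.0]]
wrist_force: [-0.6, -0.1, 1.0]
gripper_width: 0.369
gripper_force: 0.0
```

```bash
python3 - <<'E'
from h import *
a=cam('wrist'); grip(a,.431,-.26); go([.431,-.26,-.0035],10.5-90); s=sense(); print(s['gripper_width'])
R=np.array(s['ee_rot']); print('grip in tool',(R.T@(np.array([.4313,-.2605,.043])-s['tcp_pos'])*1000).round(1))
E
```

```text
gripc 878 [ 431.6 -261.8] [11.6 38.6] 10.0 z [0.043 0.045]
t 44.5 tcp [ 0.4322 -0.26    0.0704] psi -79.49 tilt [ 0.12 -0.06] | d tool [-0.3  1.4 73.9] az 0.01 n 2
0.36486306041179695
grip in tool [ 0.3  1.1 27.4]
```

Well centred; descend and grip.

Request:
play_rows([
  {"ax":0,"ay":0,"az":0,"dx":0,"dy":0,"dz":35,"claw":32},
  {"ax":0,"ay":0,"az":0,"dx":0,"dy":0,"dz":20,"claw":32},
  {"ax":0,"ay":0,"az":0,"dx":0,"dy":0,"dz":12,"claw":32},
  {"ax":0,"ay":0,"az":0,"dx":0,"dy":0,"dz":6,"claw":32},
  {"ax":0,"ay":0,"az":0,"dx":0,"dy":0,"dz":0,"claw":32},
  {"ax":0,"ay":0,"az":0,"dx":0,"dy":0,"dz":0,"claw":32},
])

```text
time_s: 45.05
tcp_pos: [0.4317, -0.2602, -0.0024]
ee_rot: [[0.181, -0.983, 0.003], [-0.983, -0.181, -0.001], [0.001, -0.003, -1.0]]
wrist_force: [0.7, 0.1, -0.4]
gripper_width: 0.364
gripper_force: 0.0
```

Request:
play_rows([
  {"ax":0,"ay":0,"az":0,"dx":0,"dy":0,"dz":0,"claw":20},
  {"ax":0,"ay":0,"az":0,"dx":0,"dy":0,"dz":0,"claw":10},
  {"ax":0,"ay":0,"az":0,"dx":0,"dy":0,"dz":0,"claw":0},
  {"ax":0,"ay":0,"az":0,"dx":0,"dy":0,"dz":0,"claw":0},
  {"ax":0,"ay":0,"az":0,"dx":0,"dy":0,"dz":0,"claw":0},
  {"ax":0,"ay":0,"az":0,"dx":0,"dy":0,"dz":0,"claw":0},
  {"ax":0,"ay":0,"az":0,"dx":0,"dy":0,"dz":0,"claw":0},
])

```text
time_s: 45.75
tcp_pos: [0.4308, -0.26, -0.0034]
ee_rot: [[0.181, -0.983, 0.001], [-0.983, -0.181, -0.0], [0.0, -0.001, -1.0]]
wrist_force: [0.5, 1.1, 3.9]
gripper_width: 0.136
gripper_force: 30.0
```

Request:
play_rows([
  {"ax":0,"ay":0,"az":0,"dx":0,"dy":0,"dz":-10,"claw":0},
  {"ax":0,"ay":0,"az":0,"dx":0,"dy":0,"dz":-25,"claw":0},
  {"ax":0,"ay":0,"az":0,"dx":0,"dy":0,"dz":-40,"claw":0},
  {"ax":0,"ay":0,"az":0,"dx":0,"dy":0,"dz":-40,"claw":0},
  {"ax":0,"ay":0,"az":0,"dx":0,"dy":0,"dz":-40,"claw":0},
  {"ax":0,"ay":0,"az":0,"dx":0,"dy":0,"dz":-30,"claw":0},
  {"ax":0,"ay":0,"az":-3.4,"dx":20,"dy":0,"dz":0,"claw":0},
  {"ax":0,"ay":0,"az":0,"dx":35,"dy":0,"dz":0,"claw":0},
  {"ax":0,"ay":0,"az":0,"dx":35,"dy":0,"dz":0,"claw":0},
  {"ax":0,"ay":0,"az":0,"dx":0,"dy":0,"dz":0,"claw":0},
])

```text
time_s: 46.75
tcp_pos: [0.451, -0.3502, 0.1806]
ee_rot: [[0.235, -0.972, -0.0], [-0.972, -0.235, -0.0], [0.0, 0.001, -1.0]]
wrist_force: [-0.8, 1.0, -1.8]
gripper_width: 0.13
gripper_force: 30.0
```

```bash
python3 - <<'E'
from h import *
go([*loc2w(0,-310),.1786],YAW-90); s=sense(); print(s['gripper_width'],s['gripper_force'])
E
```

```text
t 46.8 tcp [ 0.451  -0.3502  0.1806] psi -76.38 tilt [-0.03 -0.01] | d tool [   8.4 -153.7    1.9] az -0.48 n 4
0.1296780443127849 29.985419721342623
```

Request:
play_rows([
  {"ax":0,"ay":0,"az":-0.3,"dx":4,"dy":-20,"dz":0,"claw":0},
  {"ax":0,"ay":0,"az":0,"dx":4,"dy":-40,"dz":0,"claw":0},
  {"ax":0,"ay":0,"az":0,"dx":0,"dy":-40,"dz":0,"claw":0},
  {"ax":0,"ay":0,"az":0,"dx":0,"dy":-35,"dz":0,"claw":0},
  {"ax":0,"ay":0,"az":0,"dx":0,"dy":-18,"dz":2,"claw":0},
  {"ax":0,"ay":0,"az":0,"dx":0,"dy":0,"dz":0,"claw":0},
  {"ax":0,"ay":0,"az":0,"dx":0,"dy":0,"dz":0,"claw":0},
])

```text
time_s: 47.45
tcp_pos: [0.6002, -0.3173, 0.1784]
ee_rot: [[0.244, -0.97, -0.002], [-0.97, -0.244, 0.001], [-0.002, 0.002, -1.0]]
wrist_force: [-0.5, -0.3, -0.5]
gripper_width: 0.136
gripper_force: 30.0
```

```bash
python3 - <<'E'
from h import *
go([*loc2w(0,-310),.1786],YAW-90); s=sense(); print(s['gripper_width'],s['gripper_force'])
a=cam('wrist'); W=cloud(a); L=w2loc(W); z=W[...,2]
cv2.imwrite('pics/ins.png',cv2.convertScaleAbs(a['frame'],alpha=1.2))
for n,(lo,hi),(ya,yb) in [('blade',(.170,.192),(-345,-180)),('keeper',(.192,.204),(-170,-112)),('staple',(.198,.208),(-110,-85))]:
    m=(z>lo)&(z<hi)&(L[...,1]>ya)&(L[...,1]<yb)&(abs(L[...,0])<45)
    q=L[m]; 
    if len(q)<50: print(n,len(q)); continue
    print(n,len(q),np.percentile(q,[1,50,99],axis=0).round(1).tolist(),np.median(z[m]).round(4))
    for yc in np.linspace(ya,yb,9):
        p=q[abs(q[:,1]-yc)<4]
        if len(p)>20: print('   y',round(yc),'x',np.percentile(p[:,0],[1,99]).round(1),'mid',np.percentile(p[:,0],[1,99]).mean().round(2))
E
```

```text
t 47.5 tcp [ 0.6002 -0.3173  0.1784] psi -75.87 tilt [-0.14  0.06] | d tool [ 5.3 -0.8 -0.2] az 0.03 n 1
0.13636668220725237 29.9860405549407
blade 2670 [[-20.0, -325.5], [-1.2, -309.1], [17.1, -234.2]] 0.1871
   y -324 x [-19.8  17.1] mid -1.34
   y -304 x [-20.3  17.2] mid -1.56
   y -242 x [-17.8  14.8] mid -1.48
keeper 0
staple 0
```

```bash
python3 - <<'E'
from h import *
for i in range(2):
    a=cam('wrist'); W=cloud(a); L=w2loc(W); z=W[...,2]
    m=(z>.170)&(z<.2)&(L[...,1]>-330)&(L[...,1]<-296)&(abs(L[...,0]+1)<16)&(abs(L[...,0]+1)>10)
    for sx in (-1,1):
        k=m&(np.sign(L[...,0]+1)==sx); print(sx,k.sum(),np.percentile(z[k],[10,50,90]).round(4))
    for y0 in (-325,-315,-305,-240,-230):
        k=(abs(L[...,1]-y0)<5)&(z>.17)&(z<.2)&(abs(abs(L[...,0]+1)-13)<3)
        if k.sum()>10: print(y0,k.sum(),np.median(z[k]).round(4))
s=sense(); print(s['tcp_pos'])
E
```

```text
-1 288 [0.1862 0.1871 0.1879]
1 272 [0.1862 0.1871 0.1879]
-325 244 0.187
-315 309 0.1872
-240 234 0.1883
-230 23 0.1882
-1 278 [0.1865 0.1875 0.1882]
1 281 [0.1865 0.1875 0.1882]
-325 255 0.1873
-315 297 0.1876
-240 244 0.1887
[ 0.5999707  -0.31825822  0.17960159]
```

Request:
play_rows([
  {"ax":0,"ay":0,"az":0,"dx":-5,"dy":-0.8,"dz":2.5,"claw":0},
  {"ax":0,"ay":0,"az":0,"dx":-8,"dy":0,"dz":0,"claw":0},
  {"ax":0,"ay":0,"az":0,"dx":-8,"dy":0,"dz":0,"claw":0},
  {"ax":0,"ay":0,"az":0,"dx":-6,"dy":0,"dz":0,"claw":0},
  {"ax":0,"ay":0,"az":0,"dx":-5,"dy":0,"dz":0,"claw":0},
  {"ax":0,"ay":0,"az":0,"dx":-5,"dy":0,"dz":0,"claw":0},
  {"ax":0,"ay":0,"az":0,"dx":0,"dy":0,"dz":0,"claw":0},
])

```text
time_s: 48.3
tcp_pos: [0.5928, -0.2813, 0.1769]
ee_rot: [[0.245, -0.97, 0.0], [-0.97, -0.245, 0.0], [-0.0, -0.0, -1.0]]
wrist_force: [0.6, 0.4, -1.7]
gripper_width: 0.137
gripper_force: 30.0
```

Request:
play_rows([
  {"ax":0,"ay":0,"az":0,"dx":-4,"dy":0,"dz":0,"claw":0},
  {"ax":0,"ay":0,"az":0,"dx":-4,"dy":0,"dz":0,"claw":0},
  {"ax":0,"ay":0,"az":0,"dx":0,"dy":0,"dz":0,"claw":0},
])

```text
time_s: 48.6
tcp_pos: [0.5908, -0.2739, 0.1768]
ee_rot: [[0.244, -0.97, -0.0], [-0.97, -0.244, 0.0], [-0.0, 0.0, -1.0]]
wrist_force: [-0.3, 0.4, -1.6]
gripper_width: 0.135
gripper_force: 30.0
```

Request:
play_rows([
  {"ax":0,"ay":0,"az":0,"dx":-4,"dy":0,"dz":0,"claw":0},
  {"ax":0,"ay":0,"az":0,"dx":-4,"dy":0,"dz":0,"claw":0},
  {"ax":0,"ay":0,"az":0,"dx":-4,"dy":0,"dz":0,"claw":0},
  {"ax":0,"ay":0,"az":0,"dx":-4,"dy":0,"dz":0,"claw":0},
  {"ax":0,"ay":0,"az":0,"dx":0,"dy":0,"dz":0,"claw":0},
])

```text
time_s: 49.1
tcp_pos: [0.5869, -0.2582, 0.1769]
ee_rot: [[0.244, -0.97, 0.0], [-0.97, -0.244, 0.0], [-0.0, -0.0, -1.0]]
wrist_force: [-0.2, -0.4, -1.8]
gripper_width: 0.137
gripper_force: 30.0
```

Request:
play_rows([
  {"ax":0,"ay":0,"az":0,"dx":-5,"dy":0,"dz":0,"claw":0},
  {"ax":0,"ay":0,"az":0,"dx":-5,"dy":0,"dz":0,"claw":0},
  {"ax":0,"ay":0,"az":0,"dx":-5,"dy":0,"dz":0,"claw":0},
  {"ax":0,"ay":0,"az":0,"dx":0,"dy":0,"dz":0,"claw":0},
])

```text
time_s: 49.5
tcp_pos: [0.5832, -0.2435, 0.1769]
ee_rot: [[0.245, -0.97, 0.0], [-0.97, -0.245, 0.0], [-0.0, -0.0, -1.0]]
wrist_force: [0.0, 0.3, -1.0]
gripper_width: 0.137
gripper_force: 30.0
```

Request:
play_rows([
  {"ax":0,"ay":0,"az":0,"dx":-5,"dy":0,"dz":0,"claw":0},
  {"ax":0,"ay":0,"az":0,"dx":-5,"dy":0,"dz":0,"claw":0},
  {"ax":0,"ay":0,"az":0,"dx":-5,"dy":0,"dz":0,"claw":0},
  {"ax":0,"ay":0,"az":0,"dx":-5,"dy":0,"dz":0,"claw":0},
  {"ax":0,"ay":0,"az":0,"dx":-5,"dy":0,"dz":0,"claw":0},
  {"ax":0,"ay":0,"az":0,"dx":0,"dy":0,"dz":0,"claw":0},
])

```text
time_s: 50.1
tcp_pos: [0.5771, -0.2193, 0.1769]
ee_rot: [[0.245, -0.97, 0.0], [-0.97, -0.245, 0.0], [-0.0, -0.0, -1.0]]
wrist_force: [-0.8, 0.2, -1.1]
gripper_width: 0.134
gripper_force: 30.0
```

Request:
play_rows([
  {"ax":0,"ay":0,"az":0,"dx":-4,"dy":0,"dz":0,"claw":0},
  {"ax":0,"ay":0,"az":0,"dx":-4,"dy":0,"dz":0,"claw":0},
  {"ax":0,"ay":0,"az":0,"dx":-3,"dy":0,"dz":0,"claw":0},
  {"ax":0,"ay":0,"az":0,"dx":0,"dy":0,"dz":0,"claw":0},
])

```text
time_s: 50.5
tcp_pos: [0.5745, -0.2089, 0.1768]
ee_rot: [[0.244, -0.97, 0.0], [-0.97, -0.244, 0.0], [-0.0, -0.0, -1.0]]
wrist_force: [0.3, 0.2, -1.4]
gripper_width: 0.137
gripper_force: 30.0
```

```bash
python3 - <<'E'
from h import *
s=sense(); print('local tcp',w2loc(s['tcp_pos']),s['wrist_force']); a=cam('wrist'); W=cloud(a); L=w2loc(W); z=W[...,2]
m=(z>.170)&(z<.192)&(L[...,1]>-240)&(L[...,1]<-170)&(abs(L[...,0])<25); q=L[m]; print('blade',len(q),np.percentile(q,[1,99],axis=0).round(1).tolist())
m=(z>.205)&(z<.226)&(L[...,1]>-240)&(L[...,1]<-150)&(abs(L[...,0])<7); q=L[m]; print('grip',len(q),np.percentile(q,[1,99],axis=0).round(1).tolist())
E
```

```text
local tcp [   0.6106019  -193.29667221] [ 0.34890259  0.20473346 -1.43289539]
blade 1425 [[-18.7, -214.1], [18.7, -191.0]]
grip 1585 [[-6.6, -214.6], [6.6, -191.5]]
```

Request:
play_rows([
  {"ax":0,"ay":0,"az":0,"dx":-2,"dy":0,"dz":0,"claw":0},
  {"ax":0,"ay":0,"az":0,"dx":-2,"dy":0,"dz":0,"claw":0},
  {"ax":0,"ay":0,"az":0,"dx":0,"dy":0,"dz":0,"claw":0},
  {"ax":0,"ay":0,"az":0,"dx":0,"dy":0,"dz":0,"claw":0},
])

```text
time_s: 50.95
tcp_pos: [0.5736, -0.2054, 0.1768]
ee_rot: [[0.244, -0.97, 0.0], [-0.97, -0.244, -0.0], [0.0, -0.0, -1.0]]
wrist_force: [0.6, 0.8, -2.1]
gripper_width: 0.131
gripper_force: 30.0
```

Request:
play_rows([
  {"ax":0,"ay":0,"az":0,"dx":-2,"dy":0,"dz":0,"claw":0},
  {"ax":0,"ay":0,"az":0,"dx":-1,"dy":0,"dz":0,"claw":0},
  {"ax":0,"ay":0,"az":0,"dx":0,"dy":0,"dz":0,"claw":0},
  {"ax":0,"ay":0,"az":0,"dx":0,"dy":0,"dz":0,"claw":0},
])

```text
time_s: 51.35
tcp_pos: [0.5729, -0.2025, 0.1768]
ee_rot: [[0.244, -0.97, 0.0], [-0.97, -0.244, -0.0], [0.0, -0.0, -1.0]]
wrist_force: [0.2, 0.1, -1.9]
gripper_width: 0.138
gripper_force: 30.0
```

Request:
play_rows([
  {"ax":0,"ay":0,"az":0,"dx":-2,"dy":0,"dz":0,"claw":0},
  {"ax":0,"ay":0,"az":0,"dx":0,"dy":0,"dz":0,"claw":0},
  {"ax":0,"ay":0,"az":0,"dx":0,"dy":0,"dz":0,"claw":0},
])

```text
time_s: 51.65
tcp_pos: [0.5726, -0.2014, 0.1769]
ee_rot: [[0.244, -0.97, 0.001], [-0.97, -0.244, -0.001], [0.001, -0.0, -1.0]]
wrist_force: [0.8, -4.3, -2.2]
gripper_width: 0.136
gripper_force: 30.0
```

Request:
play_rows([
  {"ax":0,"ay":0,"az":0,"dx":-2,"dy":0,"dz":0,"claw":0},
  {"ax":0,"ay":0,"az":0,"dx":0,"dy":0,"dz":0,"claw":0},
  {"ax":0,"ay":0,"az":0,"dx":0,"dy":0,"dz":0,"claw":0},
])

```text
time_s: 51.95
tcp_pos: [0.5726, -0.2011, 0.1771]
ee_rot: [[0.243, -0.97, 0.002], [-0.97, -0.243, -0.004], [0.004, -0.001, -1.0]]
wrist_force: [2.4, -10.2, -3.6]
gripper_width: 0.132
gripper_force: 30.0
```

```bash
python3 - <<'E'
from h import *
s=sense(); print('local tcp',w2loc(s['tcp_pos']),s['wrist_force']); a=cam('wrist'); W=cloud(a); L=w2loc(W); z=W[...,2]
m=(z>.170)&(z<.192)&(L[...,1]>-240)&(L[...,1]<-150)&(abs(L[...,0])<25); q=L[m]; print('blade',len(q),np.percentile(q,[1,99],axis=0).round(1).tolist())
m=(z>.19)&(z<.204)&(L[...,1]>-185)&(L[...,1]<-112)&(abs(L[...,0])<45); q=L[m]; print('keeper',len(q),np.percentile(q,[1,99],axis=0).round(1).tolist() if len(q) else '')
E
```

```text
local tcp [   0.6989258  -185.30010491] [  2.35905895 -10.18022206  -3.61185427]
blade 1422 [[-18.6, -206.3], [18.7, -182.9]]
keeper 1256 [[-15.4, -145.5], [15.5, -123.0]]
```

Request:
play_rows([
  {"ax":0,"ay":0,"az":0,"dx":2.5,"dy":0,"dz":0,"claw":0},
  {"ax":0,"ay":0,"az":0,"dx":0,"dy":0,"dz":0,"claw":0},
  {"ax":0,"ay":0,"az":0,"dx":0,"dy":0,"dz":0,"claw":14},
  {"ax":0,"ay":0,"az":0,"dx":0,"dy":0,"dz":0,"claw":25},
  {"ax":0,"ay":0,"az":0,"dx":0,"dy":0,"dz":0,"claw":40},
  {"ax":0,"ay":0,"az":0,"dx":0,"dy":0,"dz":0,"claw":40},
  {"ax":0,"ay":0,"az":0,"dx":0,"dy":0,"dz":-10,"claw":40},
  {"ax":0,"ay":0,"az":0,"dx":0,"dy":0,"dz":-30,"claw":40},
  {"ax":0,"ay":0,"az":0,"dx":0,"dy":0,"dz":-45,"claw":40},
  {"ax":0,"ay":0,"az":0,"dx":0,"dy":0,"dz":-45,"claw":40},
  {"ax":0,"ay":0,"az":0,"dx":0,"dy":0,"dz":-45,"claw":40},
  {"ax":0,"ay":0,"az":0,"dx":45,"dy":0,"dz":0,"claw":40},
  {"ax":0,"ay":0,"az":0,"dx":45,"dy":0,"dz":0,"claw":40},
  {"ax":0,"ay":0,"az":0,"dx":45,"dy":0,"dz":0,"claw":40},
  {"ax":0,"ay":0,"az":0,"dx":45,"dy":0,"dz":0,"claw":40},
  {"ax":0,"ay":0,"az":0,"dx":0,"dy":0,"dz":0,"claw":40},
  {"ax":0,"ay":0,"az":0,"dx":0,"dy":0,"dz":0,"claw":40},
])

```text
time_s: 53.7
tcp_pos: [0.6162, -0.3766, 0.3507]
ee_rot: [[0.242, -0.97, -0.002], [-0.97, -0.242, 0.001], [-0.001, 0.001, -1.0]]
wrist_force: [0.1, -0.3, 0.5]
gripper_width: 0.46
gripper_force: 0.0
```

```bash
python3 - <<'E'
from h import *
t=cam('top'); a=cam('wrist')
cv2.imwrite('pics/fin.png',np.hstack([cv2.resize(cv2.convertScaleAbs(t['frame'][140:290,100:300],alpha=1.7),(400,300),interpolation=cv2.INTER_CUBIC),cv2.resize(cv2.convertScaleAbs(a['frame'],alpha=1.2),(400,300))]))
W=cloud(t); L=w2loc(W); z=W[...,2]; h,w=z.shape
for n,(lo,hi),(ya,yb) in [('keeper',(.190,.204),(-175,-110)),('staple',(.198,.208),(-110,-85)),('blade',(.174,.19),(-225,-168)),('grip',(.21,.23),(-225,-150)),('floor',(.174,.186),(5,70))]:
    m=(z>lo)&(z<hi)&(L[...,1]>ya)&(L[...,1]<yb)&(abs(L[...,0])<60); q=L[m]
    if len(q): print(n,len(q),np.percentile(q,[1,50,99],axis=0).round(1).tolist(),np.median(z[m]).round(4))
# tray/others
m=(L[...,1]>16)&(L[...,1]<200)&(abs(L[...,0])<108)&(z<.15)
for lo in np.arange(-.01,.14,.015):
    k=m&(z>=lo)&(z<lo+.015); print(round(lo,3),k.sum(),end='; ')
print(); cartons(t,W)
E
```

```text
blade 65 [[-20.0, -204.6], [-11.8, -194.2], [17.7, -177.4]] 0.1799
grip 39 [[-6.7, -207.5], [-1.6, -198.0], [4.5, -188.0]] 0.2174
floor 1095 [[-58.3, 6.6], [-0.0, 38.3], [58.8, 68.7]] 0.1799
-0.01 840; 0.005 346; 0.02 111; 0.035 108; 0.05 220; 0.065 137; 0.08 0; 0.095 0; 0.11 0; 0.125 0; 0.14 0;
```

View pics/fin.png

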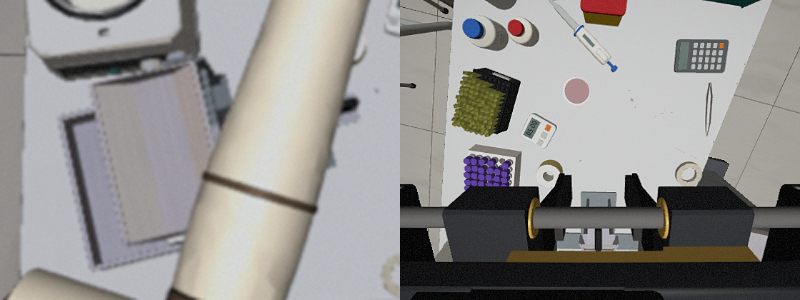

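```bash
cat > tr.py <<'E'
from h import *
import sys
for n in sys.argv[1:]:
    c=cam(n); W=cloud(c); L=w2loc(W); z=W[...,2]; f=c['frame'].astype(int)
    m=(abs(L[...,0])<125)&(L[...,1]>-20)&(L[...,1]<205)&(z>-.01)&(z<.15)
    hsv=cv2.cvtColor(c['frame'],cv2.COLOR_BGR2HSV); g=m&(hsv[...,0]>45)&(hsv[...,0]<90)&(hsv[...,1]>90)
    print(n,m.sum(),'green',g.sum())
    if g.sum():
        k,l,st,ce=cv2.connectedComponentsWithStats(cv2.morphologyEx(g.astype(np.uint8),cv2.MORPH_CLOSE,np.ones((3,3))))
        for i in range(1,k):
            if st[i,4]>5: q=l==i; print('  green',st[i,4],np.median(L[q],0).round(),np.percentile(L[q],[2,98],axis=0).round().tolist(),np.median(z[q]).round(3))
    w=m&(f.min(2)>(170 if n=='wrist' else 120))
    k,l,st,ce=cv2.connectedComponentsWithStats(w.astype(np.uint8))
    for i in range(1,k):
        if st[i,4]>25: q=l==i; print('  white',st[i,4],np.percentile(L[q],[2,50,98],axis=0).round().tolist(),np.percentile(z[q],[5,50,95]).round(3))
E
python3 tr.py scene top
```

```text
scene 5558 green 0
  white 236 [[42.0, 43.0], [71.0, 62.0], [99.0, 81.0]] [0.045 0.049 0.052]
  white 258 [[-27.0, 42.0], [-1.0, 63.0], [30.0, 82.0]] [0.044 0.048 0.052]
  white 845 [[-102.0, 87.0], [7.0, 127.0], [102.0, 189.0]] [-0.001  0.003  0.064]
  white 312 [[-105.0, 30.0], [-66.0, 65.0], [-36.0, 88.0]] [0.044 0.049 0.065]
  white 754 [[-124.0, 58.0], [-105.0, 191.0], [117.0, 204.0]] [-0.004 -0.     0.003]
top 2148 green 0
```

```bash
python3 -c "
from station import *
print(finish_job())"
```

```text
the job is handed in; nothing more can be done
None
```

The job is handed in at about 54 s of the 210 s allowed: there were only three cartons, the third tripped the bucket and all three lie in the tray, so none were left for the next load. The bucket is back upright and the lock blade is fully home against the keeper mouth; the hand-in returned no verdict, so these are my own last camera and force readings.

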